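# Snap two service drivers into their spring clips

## Task

Take the two service drivers that lie half under the riser and snap each into its own clip block on the rack, the long one in the block with the wider-set clips and the short one in the other empty block: barrel pressed fully home in both of its clips, handle lying between the block's cheeks. Do not shift or knock over the other things on the bench, and let go of both drivers at the end.

Things in the scene. Friction and masses are not known exactly. Their poses are not given: they have to be found in the camera images.
- driver_long: the long driver, 205 mm long, 60-160 g: grey square handle 20 x 20 x 45 mm, with a round pommel, diameter 12, 10 mm beyond its end (the short one has none); then a round metal barrel, diameter 16, length 130; then a square ferrule 20 x 20 x 12 and a thin tip 18 long. Origin: end face of the handle, on the axis; x points to the tip. At first 38-45 mm of the handle sticks out of the riser's front
- driver_long_barrel (a point): the middle of the long driver's barrel, on the axis, 110 mm from the origin of driver_long; axes as the driver. At the start it is hidden under the riser. Lying flat on the table, the driver has its axis 10 mm above it
- driver_short: the short driver, 165 mm long, 60-160 g: grey square handle 20 x 20 x 45 mm, its end plain; then a round metal barrel, diameter 16, length 90; then a square ferrule 20 x 20 x 12 and a thin tip 18 long. Origin: end face of the handle, on the axis; x points to the tip. At first 38-45 mm of the handle sticks out of the riser's front
- driver_short_barrel (a point): the middle of the short driver's barrel, on the axis, 90 mm from the origin of driver_short; axes as the driver. At the start it is hidden under the riser. Lying flat on the table, the driver has its axis 10 mm above it
- block_long: clip block for the long driver: fixed white block on the rack plate, base 52 mm wide, 8 high, with two spring clips, each 14 mm long, centred 50 mm either side of the origin along x (wider-set than in the other empty block). At its -x end two cheeks hold the handle between them. Origin: underside of the block, 6 mm above the table, midway between the clips; z up; x points to where the tip goes
- block_long_seat (a point): where the middle of the long driver's barrel sits when home: 36 mm above the block's underside; axes as the block, barrel along x. Each clip is two sprung steel jaws, open at the top: lips 12 mm apart, 7 mm above the seated axis, tops 11 mm above it; pressed straight down with about 10 N in all the barrel snaps in, onto a stop. Between the clips: free down to 28 mm below the axis
- block_long_cheeks (a point): midway between the two cheeks of the long block, at the seated axis's height, 87.5 mm from the seat towards -x: each cheek is 40 mm long, 8 mm thick, rises 14 mm above the seated axis; they stand 26 mm apart with the 20 mm handle between, so fingers cannot hold the handle there
- block_short: clip block for the short driver: fixed white block on the rack plate, base 52 mm wide, 8 high, with two spring clips, each 14 mm long, centred 30 mm either side of the origin along x (closer-set than in the other empty block). At its -x end two cheeks hold the handle between them. Origin: underside of the block, 6 mm above the table, midway between the clips; z up; x points to where the tip goes
- block_short_seat (a point): where the middle of the short driver's barrel sits when home: 36 mm above the block's underside; axes as the block, barrel along x. Each clip is two sprung steel jaws, open at the top: lips 12 mm apart, 7 mm above the seated axis, tops 11 mm above it; pressed straight down with about 10 N in all the barrel snaps in, onto a stop. Between the clips: free down to 28 mm below the axis
- block_short_cheeks (a point): midway between the two cheeks of the short block, at the seated axis's height, 67.5 mm from the seat towards -x: each cheek is 40 mm long, 8 mm thick, rises 14 mm above the seated axis; they stand 26 mm apart with the 20 mm handle between, so fingers cannot hold the handle there
- block_full: a third clip block, clips 40 mm either side of its origin, already holding its own driver (fixed). The three blocks lie parallel, side by side, 66 mm apart, in any order. Origin and axes as the others; its driver reaches 100 mm to -x and 85 mm to +x, handle top 46 mm above the block's underside
- rack: the rack plate, fixed, grey, 255 x 205 x 6 mm, under the three clip blocks; rack and riser may be on either side of the bench. Origin: on the table under the middle block's origin; x as the blocks
- riser: a low white riser shelf, fixed, open in front and behind: board 220 mm deep (x), 330 wide (y), underside 50 mm and top 62 mm above the table, on two 12 mm side panels; a lamp supply and a carton stand on it, 85 mm or more behind its front edge, up to 107 mm above the table. Origin: on the table 100 mm in front of the middle of its front edge; x points into the riser, away from the robot
- riser_front (a point): on the table under the middle of the riser's front edge; axes as the riser
- eyepiece: bystander, loose: black eyepiece, standing, diameter 32 mm, 46 high, in front of the riser, between the lines of the two drivers; origin: centre of its underside
- objective: bystander, loose: metal microscope objective, standing, diameter 24 mm, 40 high, in front of the riser's +y side panel; origin: centre of its underside
- jar: bystander, loose: small amber jar between rack and riser, diameter 36 mm, 60 high; origin: centre of its underside
- focus_knob: bystander, loose: black focus knob, lying flat, diameter 30 mm, 22 high, between rack and riser; origin: centre of its underside
- cup: bystander, loose: white cup, diameter 68 mm, 75 high, far left; origin: centre of its underside
- flask: bystander, loose: white plastic bottle, diameter 48 mm, 85 high, far right; origin: centre of its underside
Things that resemble listed ones, but are neither listed nor needed, are in the scene too. What is shaped like the driver_short but green is not meant.

How it is judged:
By the outcome, as a careful person would: the job done as asked, in the order asked, and still so for the second after the job is handed in, with the robot touching nothing.
It also fails if it takes over 62 s, if anything falls off the work surface, if the arm or the gripper's body presses on something with over 40 N, if the wrist force passes 120 N, or if a joint passes its speed limit or range.

## Robot

A 6-joint arm with a two-finger parallel gripper is mounted at the origin on the work surface. World frame = base frame: x ahead of the robot, y to its left, z up, the work surface at z = 0. Lengths are in m, angles in rad, forces in N, time in s.
With the tool pointing down it reaches from about 0.375 to 0.9 m from the base axis. Payload 3.1 kg.
Tool frame: the origin (TCP) lies midway between the tips of the shut fingers; the grasp point (between the pads) lies behind it (manip.grasp_offset is the z of the grasp point in the tool frame, in m); z points along the fingers, y is the line along which they close (so a half turn about z gives the same grasp; the last joint's range is limited). The gripper opens to 87 mm and grips with 3 to 60 N. Pads are 19 mm wide; open, the fingers measure 117 mm over their backs; the gripper's body (75 mm by 190 mm) begins 51 mm behind the grasp point.
Start: joints at [1.095, 0.527, 1.433, -0, 1.181, -0.178], TCP at [0.183, 0.598, 0.192] pointing down, gripper open.
Joint ranges: [-3.08, 3.08], [-0.75, 2.2], [0.22, 2.44], [-1.43, 4.57], [0, 2.65], [-2.85, 2.85]. Speed limits (rad/s): [2.79, 2.79, 3.14, 3.14, 3.14, 3.14].

## Interface

Orientations are given as a rotation vector (axis times angle).
In Python, from workcell import manip gives the robot as it stands.
- The arm moves only by the shell command python3 -m creep 'ROWS' [OPENING] [FORCE]. ROWS is JSON, a list of rows, each an object of numbers: "x", "y", "z": the shift along the world's x, y, z in m; "rx", "ry", "rz": the turn, a rotation vector about the world's x, y, z in degrees. In form: [{"x": .., "y": .., "z": .., "rx": .., "ry": .., "rz": ..}, ...]. A call has 1 to 8 rows; each row shifts and turns the commanded pose from where the row before left it; what a row does not reach is not made up. A row lasts 1/8 s, in which the tool goes at most 62.5 mm and 10.7 degrees, less where a joint would pass 70% of its speed; a pose out of reach is approached as far as the arm can. A call is refused whole if a number of a shift passes 0.0625 or a number of a turn 10.7, either way. A call with a gripper value outside its range is refused whole. OPENING is the closure, from -1 (fully open) to 1 (shut), set as the call begins (- or left out, the last holds). The fingers move at their own pace and stop on an object; FORCE is the grip in N (left out, the last holds). Time passes only in rows, so rows that do not move let the fingers close. It gives the time, the measured TCP pose, the force, the opening and the grip force at its end, in the units of the state.
- manip.read_state(): the state, without advancing time (a new reading comes with each control period).
- manip.grab_frame(name): name is "scene" or "top"; returns a dict with "img" (480x640x3 uint8, blue, green, red), "z_map" (480x640 float32, m along the optical axis (not along the pixel's ray), 0 where there is no reading), "fx", "fy", "cx", "cy" (pixels), "D" ([k1, k2, p1, p2, k3] as OpenCV has them; the pictures are not rectified), "cam_to_world" (4x4, takes a point from camera to world coordinates). Camera axes: x right, y down, z forward; pixel columns grow to the right and rows downward; lengths in m; the calibration is good to about 2 mm. A picture is of the moment at which its call begins.
- manip.job_done(): hands the job in; it is judged then, once.
The state is a dict: "time_s": time; "qpos": joint angles; "joint_vel": joint speeds; "effort": joint torques, N m; "position": TCP position; "ee_rot": TCP orientation; "wrist_force": force on the tool from outside, world axes, zero at the start; "ft_torque": the same for the moment, N m; "finger_gap": finger opening in m; "grip_force": force on a finger pad.
Only numpy, scipy, OpenCV 4.12 (cv2) and the standard library are available. Lean on these libraries where they do the work, as an engineer would, in place of code of your own. Each camera call takes 0.05 s, during which the arm holds its last target. There are 200 camera calls.

## Working session

There is one attempt and no reset: what is moved stays moved. The work goes in short steps, Python scripts to look and compute and a shell command to move; the robot and the scene stay as the last step left them, time stands still between calls to the robot, and variables do not carry over. Pictures are saved under pics/ and viewed, at most 11 in all, crops included, and the job is handed in when it is done.

```bash
mkdir -p pics; cat > h.py <<'E'
import numpy as np, cv2, pickle
from workcell import manip
def grab(n):
    f=manip.grab_frame(n); pickle.dump(f,open(f'pics/{n}.pkl','wb')); return f
def load(n): return pickle.load(open(f'pics/{n}.pkl','rb'))
def world(f):
    v,u=np.mgrid[0:480,0:640]
    K=np.array([[f['fx'],0,f['cx']],[0,f['fy'],f['cy']],[0,0,1.]])
    p=cv2.undistortPoints(np.stack([u,v],-1).reshape(-1,1,2).astype(np.float64),K,np.array(f['D'])).reshape(480,640,2)
    z=f['z_map'][...,None].astype(float)
    P=np.concatenate([p*z,z],-1); T=np.array(f['cam_to_world'])
    W=P@T[:3,:3].T+T[:3,3]; W[f['z_map']==0]=np.nan
    return W
E
python3 - <<'E'
from h import *
for n in('top','scene'):
    f=grab(n); cv2.imwrite(f'pics/{n}.png',f['img']); print(n,np.round(f['cam_to_world'],3).tolist(),f['fx'])
print(manip.grasp_offset,manip.read_state())
E
```

```text
top [[-0.018, -0.996, 0.088, 0.457], [-0.999, 0.015, -0.029, 0.025], [0.027, -0.088, -0.996, 1.107], [0.0, 0.0, 0.0, 1.0]] 450.63375709128564
scene [[0.443, 0.485, -0.754, 1.554], [0.896, -0.253, 0.364, -0.459], [-0.014, -0.837, -0.547, 0.78], [0.0, 0.0, 0.0, 1.0]] 602.8432313342944
-0.0187 {'time_s': 0.1, 'qpos': array([ 1.09549622e+00,  5.28361712e-01,  1.43377040e+00,  1.49470589e-05,
        1.18137171e+00, -1.78524231e-01]), 'joint_vel': array([-0.00066337, -0.0015231 , -0.0043214 ,  0.0005666 ,  0.00014494,
       -0.00048697]), 'effort': array([-7.67373658e-04, -4.40985882e+01, -1.77149284e+01,  6.34794636e-02,
        5.34035428e-02, -2.57586942e-05]), 'position': array([0.1824285 , 0.59704712, 0.19157779]), 'ee_rot': array([-4.64381525e-01, -3.10644624e+00,  2.83552534e-03]), 'wrist_force': array([-0.04671051,  0.55137333, -0.04653961]), 'ft_torque': array([-0.04144831, -0.01263593, -0.06679784]), 'grip_force': 0.0, 'finger_gap': 0.08677412321238076}
```

View pics/top.png

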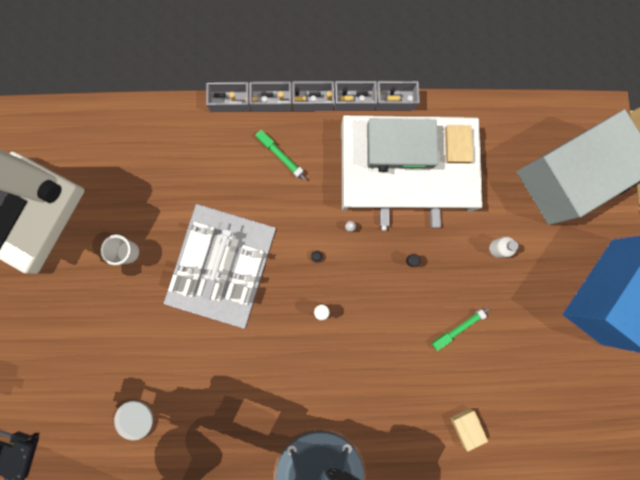

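View pics/scene.png

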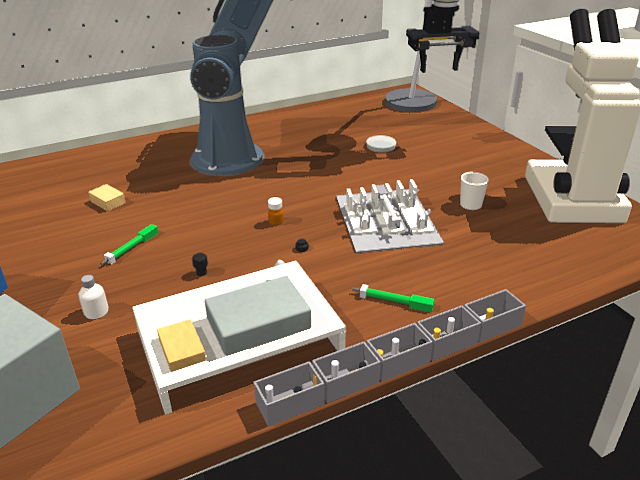

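The top view shows grey handles at (385,218), with a pommel, and at (436,217), plain, under the riser. The rack is at (220,265), with its cheeks apparently at the lower end. The two green drivers, at (280,155) and (460,330), are the decoys. Next is one enlarged crop to confirm this, plus the measurements.

```bash
python3 - <<'E'
from h import *
f=load('top'); W=world(f); im=f['img']
a=cv2.resize(im[200:332,160:280],(480,528),interpolation=cv2.INTER_CUBIC)
b=cv2.resize(im[195:270,340:450],(319,218),interpolation=cv2.INTER_CUBIC)
c=np.zeros((528,800,3),np.uint8); c[:,:480]=a; c[:218,481:800]=b
# height picture of rack
z=W[200:332,160:280,2]; d=cv2.resize((np.clip(np.nan_to_num(z)/0.07,0,1)*255).astype(np.uint8),(282,310),interpolation=cv2.INTER_NEAREST)
c[218:528,481:763]=d[...,None]
cv2.imwrite('pics/crop1.png',c)
np.set_printoptions(precision=3,suppress=True)
for n,(u,v) in dict(eye=(413,260),obj=(351,227),jar=(322,312),knob=(317,256),cup=(119,250),hL=(385,217),hS=(436,217),riserL=(350,205),riserR=(470,205)).items(): print(n,W[v,u])
# rack plate points
R=W[195:335,155:285].reshape(-1,3); R=R[(R[:,2]>.0)&(R[:,2]<.011)]
E
```

```text
eye [ 0.507 -0.233  0.043]
obj [ 0.589 -0.087  0.037]
jar [ 0.39  -0.013  0.057]
knob [ 0.522 -0.005  0.022]
cup [0.545 0.48  0.005]
hL [ 0.614 -0.172  0.025]
hS [ 0.613 -0.299  0.02 ]
riserL [ 0.638 -0.083  0.063]
riserR [ 0.635 -0.37   0.063]
```

View pics/crop1.png

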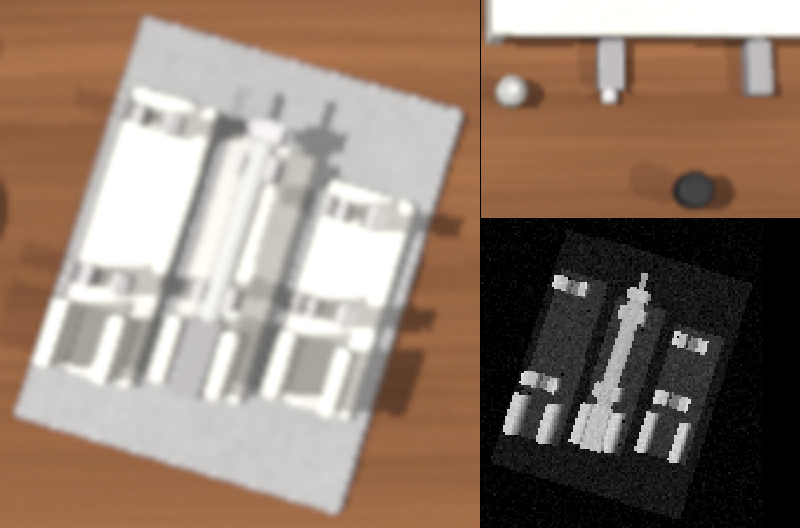

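The crop confirms it. The left block (crop clips at (165,110) and (100,275)) has the wider-set clips, so it is block_long. The middle block is full, and the right one (clips at (350,205) and (325,305)) is block_short. The handle with the pommel (left, full-image (385,218)) is driver_long, and the plain one at (436,217) is driver_short. Next I fit the poses.

```bash
cat > fit.py <<'E'
from h import *
from scipy.optimize import minimize
np.set_printoptions(precision=4,suppress=True)
def rackpts(n):
    W=world(load(n)).reshape(-1,3); W=W[np.isfinite(W[:,0])]
    c=np.array([.52,.26]); return W[np.hypot(*(W[:,:2]-c).T)<.22]
# model: rectangles (x0,x1,y0,y1) tops z in rack frame; y blocks: long +66, full 0, short -66
def boxes():
    B=[]
    for yo,cl,ch in((.066,.05,.0875),(-.066,.03,.0675)):
        B.append((-ch-.02,-ch+.02,yo+.013,yo+.021)); B.append((-ch-.02,-ch+.02,yo-.021,yo-.013))
        for s in(-1,1):
            B.append((s*cl-.007,s*cl+.007,yo-.013,yo+.013))
    return np.array(B)
if __name__=='__main__':
  for n in('top','scene'):
    P=rackpts(n); zt=P[P[:,2]<.012]
    pl=P[(P[:,2]>.0035)&(P[:,2]<.09)]
    T=P[(P[:,2]>.046)&(P[:,2]<.062)][:,:2]; B=boxes()
    def cost(p):
        c,s=np.cos(p[2]),np.sin(p[2]); q=(T-p[:2])@np.array([[c,-s],[s,c]])
        dx=np.maximum(np.maximum(B[:,0]-q[:,:1],q[:,:1]-B[:,1]),0); dy=np.maximum(np.maximum(B[:,2]-q[:,1:],q[:,1:]-B[:,3]),0)
        d=np.hypot(dx,dy).min(1); return np.minimum(d,.008).dot(np.minimum(d,.008))/len(T)
    best=None
    for x in np.arange(.46,.6,.015):
      for y in np.arange(.18,.32,.015):
        for a in np.radians([-22,-18,-14,-10]):
          for sg in (0,):
            c=cost([x,y,a+sg]);
            if best is None or c<best[0]: best=(c,[x,y,a])
    r=minimize(cost,best[1],method='Nelder-Mead',options=dict(xatol=1e-5,fatol=1e-12,initial_simplex=np.array(best[1])+np.array([[0,0,0],[.006,0,0],[0,.006,0],[0,0,.05]])))
    print(n,len(T),r.x,np.degrees(r.x[2]),np.sqrt(r.fun))
    # plate by min area rect
    q=pl[pl[:,2]<.03][:,:2].astype(np.float32); print(cv2.minAreaRect(q*1000))
  W=world(load('top'))
  for n,(u0,u1) in dict(L=(372,400),S=(424,450)).items():
    p=W[195:240,u0:u1].reshape(-1,3); p=p[(p[:,2]>.012)&(p[:,2]<.032)&(p[:,0]<.632)]
    h=p[p[:,2]>.0165]; c,d=h[:,:2].mean(0),np.linalg.svd(h[:,:2]-h[:,:2].mean(0),full_matrices=False)[2][0]
    d=d*np.sign(d[0]); t=(h[:,:2]-c)@d; s=(h[:,:2]-c)@[-d[1],d[0]]
    print(n,len(h),'c',c,'yaw',np.degrees(np.arctan2(d[1],d[0])),'t',t.min(),t.max(),'s',s.min(),s.max(),'z',np.median(h[:,2]), cv2.minAreaRect((h[:,:2]*1000).astype(np.float32)))
  r=W[110:215,338:485].reshape(-1,3); r=r[(r[:,2]>.054)&(r[:,2]<.07)]; print('riser',cv2.minAreaRect((r[:,:2]*1000).astype(np.float32)),np.median(r[:,2]))
  t=W[340:360,220:420,2]; print('table z',np.nanmedian(W[280:300,340:430,2]), np.nanmedian(W[230:240,400:470,2]))
E
python3 fit.py
```

```text
top 1306 [ 0.5216  0.228  -0.3002] -17.202689223717012 0.006164123148456104
((521.6447143554688, 259.5115966796875), (428.8990173339844, 434.5162658691406), 8.207308769226074)
scene 955 [ 0.5234  0.2274 -0.3101] -17.767726456897858 0.006354289897819757
((540.9881591796875, 232.1803436279297), (434.44482421875, 366.07476806640625), 34.9303092956543)
L 118 c [ 0.6135 -0.1716] yaw -2.459757397865032 t -0.023573716210321755 0.018368194093793894 s -0.009130427649288557 0.009215604098265015 z 0.019922999415728726 ((610.9403076171875, -171.41519165039062), (18.320823669433594, 41.92955780029297), 87.64716339111328)
S 139 c [ 0.6105 -0.2991] yaw 2.3781236211528913 t -0.02066048930154286 0.02038689858381474 s -0.011367904182945348 0.01018111834901036 z 0.02037082816728475 ((610.493896484375, -299.6800842285156), (21.07942771911621, 40.63077926635742), 89.98883056640625)
riser ((743.1082763671875, -235.86981201171875), (332.78955078125, 222.9676513671875), 88.90348052978516) 0.062053651465701076
table z 0.0002964072698921072 0.0004407985123522362
```

```bash
cat > fit2.py <<'E'
from h import *
from fit import boxes
from scipy.optimize import minimize
np.set_printoptions(precision=4,suppress=True)
B=np.vstack([boxes(),[(-.1,.085,-.01,.01),(-.0975,-.0575,-.021,.021),(-.047,-.033,-.013,.013),(.033,.047,-.013,.013)]])
def fit(n):
    P=world(load(n)).reshape(-1,3); P=P[np.isfinite(P[:,0])]
    P=P[(np.hypot(P[:,0]-.51,P[:,1]-.235)<.16)&(P[:,2]>.046)&(P[:,2]<.062)]; T=P[:,:2]
    def loc(p):
        c,s=np.cos(p[2]),np.sin(p[2]); return (T-p[:2])@np.array([[c,-s],[s,c]])
    def cost(p):
        q=loc(p)
        dx=np.maximum(np.maximum(B[:,0]-q[:,:1],q[:,:1]-B[:,1]),0); dy=np.maximum(np.maximum(B[:,2]-q[:,1:],q[:,1:]-B[:,3]),0)
        d=np.minimum(np.hypot(dx,dy).min(1),.006); return (d**2).mean()
    b=min(((cost([x,y,a]),x,y,a) for x in np.arange(.49,.55,.005) for y in np.arange(.2,.27,.005) for a in np.radians([-20,-17,-14])))[1:]
    r=minimize(cost,b,method='Nelder-Mead',options=dict(xatol=1e-5,fatol=1e-12,initial_simplex=np.array(b)+np.array([[0,0,0],[.004,0,0],[0,.004,0],[0,0,.04]])))
    q=loc(r.x); print(n,len(T),r.x,np.degrees(r.x[2]),np.sqrt(r.fun))
    for i,bx in enumerate(B[:8]):
        m=(q[:,0]>bx[0]-.004)&(q[:,0]<bx[1]+.004)&(q[:,1]>bx[2]-.004)&(q[:,1]<bx[3]+.004)
        e=q[m]; z=P[m,2]
        print(i,m.sum(),'model',np.array([(bx[0]+bx[1])/2,(bx[2]+bx[3])/2])*1e3,'seen mid',(np.percentile(e,3,axis=0)+np.percentile(e,97,axis=0))/2*1e3,'ext',np.ptp(e,axis=0)*1e3,'z',np.median(z)*1e3)
    return r.x
if __name__=='__main__':
    for n in('top','scene'): fit(n)
E
python3 fit2.py
```

```text
top 1226 [ 0.5216  0.228  -0.3003] -17.203068129455634 0.0006992679843716435
0 85 model [-87.5  83. ] seen mid [-86.5444  82.6489] ext [40.5255 10.1829] z 55.35211160632847
1 76 model [-87.5  49. ] seen mid [-87.1128  48.0326] ext [39.6836  8.4577] z 55.504954360535486
2 58 model [-50.  66.] seen mid [-49.6654  65.9259] ext [13.8695 33.4292] z 53.06939481065464
3 52 model [50. 66.] seen mid [50.7026 66.4985] ext [13.6499 32.5782] z 52.90325635507387
4 73 model [-67.5 -49. ] seen mid [-67.8692 -48.3579] ext [40.3774  8.7296] z 55.40450826446852
5 68 model [-67.5 -83. ] seen mid [-68.001  -82.6759] ext [39.9013  7.8925] z 56.49981783109725
6 59 model [-30. -66.] seen mid [-30.7286 -66.1593] ext [14.0179 33.7041] z 53.65055810934693
7 59 model [ 30. -66.] seen mid [ 29.5287 -66.0753] ext [14.0488 33.5523] z 53.45098151592098
scene 770 [ 0.5234  0.2273 -0.3097] -17.747300884398253 0.000911914064055772
0 45 model [-87.5  83. ] seen mid [-86.3933  81.6699] ext [47.4427  8.3762] z 51.73009241282445
1 41 model [-87.5  49. ] seen mid [-85.8607  48.0449] ext [43.7552  9.1129] z 52.39074298771074
2 37 model [-50.  66.] seen mid [-48.7618  67.9478] ext [17.0476 31.2889] z 50.91834546490859
3 49 model [50. 66.] seen mid [50.4899 66.4223] ext [19.7691 33.2621] z 52.06766752236835
4 42 model [-67.5 -49. ] seen mid [-67.8623 -49.8017] ext [40.5291  9.4573] z 55.05158747823186
5 50 model [-67.5 -83. ] seen mid [-66.2615 -83.5238] ext [44.8066  9.7973] z 54.714642779040865
6 44 model [-30. -66.] seen mid [-30.2592 -65.7954] ext [17.7665 33.3535] z 52.24358739527124
7 47 model [ 30. -66.] seen mid [ 29.0189 -66.4868] ext [17.2521 32.6977] z 52.10890850745476
```

```bash
python3 -m creep '[{"x":0.0267,"y":-0.048,"rz":0.9},{"x":0.0267,"y":-0.048,"rz":0.9},{"x":0.0267,"y":-0.048,"rz":0.9},{"x":0.0267,"y":-0.048,"rz":0.9},{"x":0.0267,"y":-0.048,"rz":0.9},{"x":0.0267,"y":-0.048,"rz":0.9},{"x":0.0267,"y":-0.048,"rz":0.9},{"x":0.0267,"y":-0.048,"rz":0.9}]' 0 30
python3 -m creep '[{"x":0.0267,"y":-0.048,"rz":0.9},{"x":0.0267,"y":-0.048,"rz":0.9},{"x":0.0267,"y":-0.048,"rz":0.9},{"x":0.0267,"y":-0.048,"rz":0.9},{"x":0.0267,"y":-0.048,"rz":0.9},{"x":0.0267,"y":-0.048,"rz":0.9},{"x":0.0267,"y":-0.048,"rz":1.1},{"x":0.0267,"y":-0.048,"rz":1.1}]' 0 30
python3 -m creep '[{"z":-0.05},{"z":-0.03},{}]'
```

```text
invalid input
invalid input
invalid input
```

```bash
python3 -m creep '[{"x":0.0267,"y":-0.048,"z":0,"rx":0,"ry":0,"rz":0.9},{"x":0.0267,"y":-0.048,"z":0,"rx":0,"ry":0,"rz":0.9},{"x":0.0267,"y":-0.048,"z":0,"rx":0,"ry":0,"rz":0.9},{"x":0.0267,"y":-0.048,"z":0,"rx":0,"ry":0,"rz":0.9},{"x":0.0267,"y":-0.048,"z":0,"rx":0,"ry":0,"rz":0.9},{"x":0.0267,"y":-0.048,"z":0,"rx":0,"ry":0,"rz":0.9},{"x":0.0267,"y":-0.048,"z":0,"rx":0,"ry":0,"rz":0.9},{"x":0.0267,"y":-0.048,"z":0,"rx":0,"ry":0,"rz":0.9}]' 0 30
```

```text
time_s: 1.1
position: [0.3969, 0.212, 0.1924]
ee_rot: [-0.268, -3.13, -0.0]
wrist_force: [0.2, -0.1, 0.1]
finger_gap: 0.0436
grip_force: 0.0
```

```bash
python3 -m creep '[{"x":0.0267,"y":-0.048,"z":0,"rx":0,"ry":0,"rz":0.9},{"x":0.0267,"y":-0.048,"z":0,"rx":0,"ry":0,"rz":0.9},{"x":0.0267,"y":-0.048,"z":0,"rx":0,"ry":0,"rz":0.9},{"x":0.0267,"y":-0.048,"z":0,"rx":0,"ry":0,"rz":0.9},{"x":0.0267,"y":-0.048,"z":0,"rx":0,"ry":0,"rz":0.9},{"x":0.0267,"y":-0.048,"z":0,"rx":0,"ry":0,"rz":0.9},{"x":0.0267,"y":-0.048,"z":0,"rx":0,"ry":0,"rz":1},{"x":0.0267,"y":-0.048,"z":0,"rx":0,"ry":0,"rz":1}]'
python3 -m creep '[{"x":0,"y":0,"z":-0.05,"rx":0,"ry":0,"rz":0},{"x":0,"y":0,"z":-0.04,"rx":0,"ry":0,"rz":0},{"x":0,"y":0,"z":-0.03,"rx":0,"ry":0,"rz":0},{"x":0,"y":0,"z":0,"rx":0,"ry":0,"rz":0}]'
python3 - <<'E'
from h import *
f=grab('top'); cv2.imwrite('pics/t2.png',cv2.resize(f['img'][180:280,320:460],(700,500)))
E
```

```text
time_s: 2.1
position: [0.6103, -0.1718, 0.1919]
ee_rot: [-0.065, -3.14, -0.001]
wrist_force: [-0.1, 0.2, 0.3]
finger_gap: 0.0434
grip_force: 0.0
time_s: 2.6
position: [0.6074, -0.1692, 0.0694]
ee_rot: [-0.066, -3.134, -0.005]
wrist_force: [-0.2, -0.5, 0.1]
finger_gap: 0.0441
grip_force: 0.0
```

View pics/t2.png

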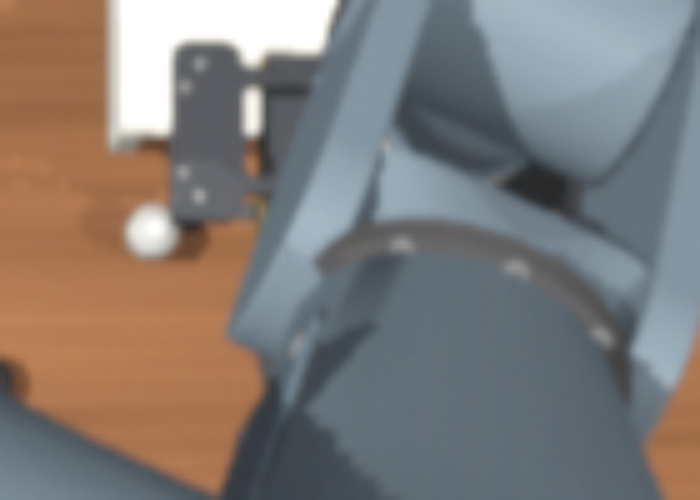

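The arm hides the handle in this view, so I descend on the measured numbers and watch the force.

```bash
python3 -m creep '[{"x":0.001,"y":-0.001,"z":-0.03,"rx":0,"ry":0,"rz":0},{"x":0,"y":-0.001,"z":-0.025,"rx":0,"ry":0,"rz":0},{"x":0,"y":0,"z":-0.01,"rx":0,"ry":0,"rz":0},{"x":0,"y":0,"z":0,"rx":0,"ry":0,"rz":0}]'
```

```text
time_s: 3.15
position: [0.6114, -0.1725, 0.0081]
ee_rot: [0.066, 3.14, -0.001]
wrist_force: [1.1, 0.1, -0.6]
finger_gap: 0.0438
grip_force: 0.0
```

```bash
python3 -m creep '[{"x":-0.001,"y":0,"z":-0.0045,"rx":0,"ry":0,"rz":0},{"x":0,"y":0,"z":0,"rx":0,"ry":0,"rz":0}]'
python3 -m creep '[{"x":0,"y":0,"z":0,"rx":0,"ry":0,"rz":0},{"x":0,"y":0,"z":0,"rx":0,"ry":0,"rz":0},{"x":0,"y":0,"z":0,"rx":0,"ry":0,"rz":0},{"x":0,"y":0,"z":0,"rx":0,"ry":0,"rz":0}]' 1 30
```

```text
time_s: 3.4
position: [0.6102, -0.1724, 0.0036]
ee_rot: [0.066, 3.14, -0.001]
wrist_force: [-0.1, 0.2, 0.4]
finger_gap: 0.0434
grip_force: 0.0
time_s: 3.9
position: [0.6099, -0.1723, 0.003]
ee_rot: [0.066, 3.141, 0.0]
wrist_force: [-0.3, -0.2, 0.2]
finger_gap: 0.0115
grip_force: 0.0
```

```bash
python3 -m creep '[{"x":0,"y":0,"z":0,"rx":0,"ry":0,"rz":0},{"x":0,"y":0,"z":0,"rx":0,"ry":0,"rz":0}]' 
python3 - <<'E'
from h import *
s=manip.read_state(); print(s['position'],s['ee_rot'],s['qpos'])
f=grab('scene'); cv2.imwrite('pics/s2.png',cv2.resize(f['img'][180:340,120:360],(800,533),interpolation=cv2.INTER_CUBIC))
E
```

```text
time_s: 4.15
position: [0.6099, -0.1723, 0.0029]
ee_rot: [-0.066, -3.141, -0.0]
wrist_force: [-0.1, 0.1, 0.2]
finger_gap: 0.0007
grip_force: 0.0
[ 0.60992141 -0.17233352  0.00289969] [-6.59645045e-02 -3.14083253e+00 -5.26768612e-05] [-4.51415202e-01  7.86441002e-01  1.53723395e+00  3.16960201e-06
  8.17993034e-01 -1.98021540e+00]
```

View pics/s2.png

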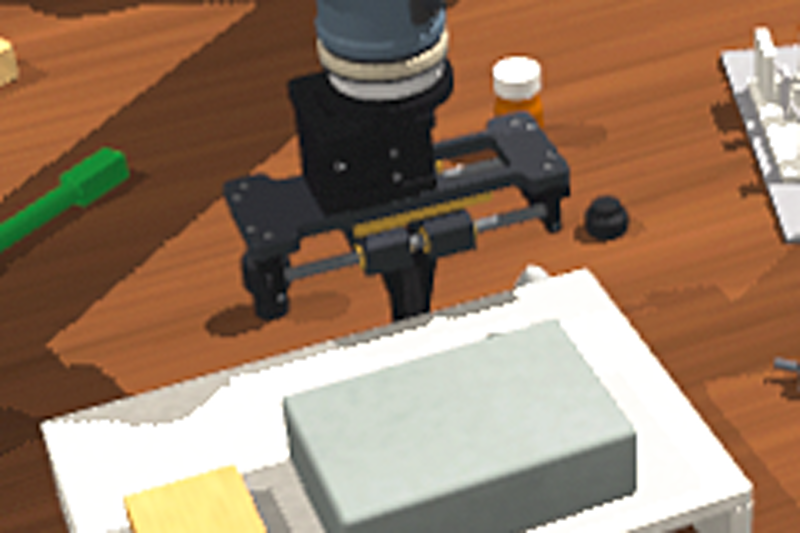

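The fingers shut on nothing. In this picture (crop) they stand at (410,290), the objective at (530,275), and the eyepiece at (266,280) is still upright. I'll check where the cameras place the fingers.

```bash
python3 - <<'E'
from h import *
np.set_printoptions(precision=3,suppress=True)
f=load('scene'); W=world(f)
for cu,cv in((405,270),(415,285),(425,270),(405,300),(390,250),(450,235),(530,275),(266,295),(236,220),(560,170)):
    u,v=int(120+cu/3.333),int(180+cv/3.333); print((cu,cv),(u,v),W[v,u],f['img'][v,u])
E
```

```text
(405, 270) (241, 261) [ 0.616 -0.176  0.081] [31 30 32]
(415, 285) (244, 265) [ 0.618 -0.171  0.071] [38 37 38]
(425, 270) (247, 261) [ 0.618 -0.164  0.079] [23 22 21]
(405, 300) (241, 270) [ 0.619 -0.179  0.062] [34 34 36]
(390, 250) (237, 255) [ 0.646 -0.191  0.12 ] [42 40 38]
(450, 235) (255, 250) [ 0.645 -0.155  0.119] [39 38 36]
(530, 275) (279, 262) [ 0.601 -0.09   0.041] [216 224 226]
(266, 295) (199, 268) [ 0.52  -0.24   0.023] [31 31 31]
(236, 220) (190, 246) [ 0.602 -0.268  0.138] [ 48  65 101]
(560, 170) (288, 231) [ 0.65  -0.086  0.145] [70 65 64]
```

```bash
python3 -m creep '[{"x":0,"y":0,"z":0.04,"rx":0,"ry":0,"rz":0},{"x":-0.02,"y":0.04,"z":0.04,"rx":0,"ry":0,"rz":0},{"x":-0.03,"y":0.05,"z":0.03,"rx":0,"ry":0,"rz":0},{"x":-0.03,"y":0.05,"z":0,"rx":0,"ry":0,"rz":0},{"x":-0.02,"y":0.05,"z":0,"rx":0,"ry":0,"rz":0},{"x":0,"y":0.05,"z":0,"rx":0,"ry":0,"rz":0},{"x":0,"y":0,"z":0,"rx":0,"ry":0,"rz":0}]' 0
python3 - <<'E'
from h import *
f=grab('top'); cv2.imwrite('pics/t3.png',cv2.resize(f['img'][180:280,330:460],(780,600),interpolation=cv2.INTER_CUBIC))
W=world(f)
np.set_printoptions(precision=1,suppress=True,linewidth=200)
print((W[204:236:2,376:396,2]*1000)); print((W[220,376:396,1]*1000)); print(W[204:236:2,385,0]*1000)
E
```

```text
time_s: 5.08
position: [0.5105, 0.0683, 0.1118]
ee_rot: [-0.058, -3.141, -0.001]
wrist_force: [-0.3, -0.0, 1.1]
finger_gap: 0.0435
grip_force: 0.0
[[62.  62.4 63.9 63.4 62.1 61.2 58.6 63.8 62.4 61.  60.3 61.2 63.5 59.9 61.4 61.1 63.9 62.2 62.9 62.3]
 [52.9 58.  54.4 50.4 55.2 55.9 57.2 54.8 53.1 55.4 54.4 52.2 55.  56.5 55.1 57.9 55.6 54.8 57.2 54.7]
 [ 3.2 -0.8 -0.8  2.5  8.8 21.7 20.9 19.5 19.1 21.6 17.6 24.5 18.9  1.7 -3.1  1.  -1.2 -2.1  3.4  0.6]
 [ 1.9 -1.3 -0.5 -0.8 12.3 16.9 16.  22.7 20.6 18.2 20.8 21.  20.7  1.5 -2.9 -0.8  0.2  1.2  0.6 -3.8]
 [ 1.7 -1.7  0.5  0.6 10.9 17.2 16.3 20.2 16.6 25.5 21.5 19.  21.8 -2.2  1.5  1.8  0.2  0.8  3.1  4.6]
 [-0.1 -1.   2.7 -2.8  9.7 16.7 22.8 18.8 22.  22.2 18.2 19.  19.4  2.4 -0.3  1.3 -0.3  0.8  0.   3.3]
 [ 1.9  0.3 -0.9  3.  11.5 19.4 21.3 19.2 23.  21.3 17.8 21.6 23.2  0.4 -2.7  4.2 -3.4  1.4  4.8 -2. ]
 [-2.9  1.   1.2  0.3  9.8 20.8 19.  19.3 21.3 22.8 18.5 16.  20.6  1.2  1.5  0.1  2.4 -0.9  2.2  0.5]
 [ 2.2 -3.6 -0.4 -0.5 12.4 16.5 19.8 18.2 15.3 20.1 21.8 23.4  nan  0.1 -0.7  0.9 -3.4  0.4  1.8 -0.5]
 [ 0.1 -1.1 -2.7  3.7 13.1
[... 235 characters left out ...]
2  1.2 -1.4  4.4 -1.5  0.2  0.4  5.4  0.1  1. ]
 [ 0.8  1.4 -4.5 -2.3 -2.6 -1.4 16.9 14.7 13.6 16.2 14.4 -0.8  0.4 -0.  -1.7 -0.8 -0.6  0.3  3.  -0.4]
 [ 1.7 -0.1  3.7 -4.4  0.6  1.8  2.5 -1.5  1.1 -2.6 -1.2  1.2  0.3  0.4  1.3 -1.5  1.1  1.6  0.   0.3]
 [-2.3  2.7  0.7 -0.5 -0.6  1.6  0.3  1.1 -1.   0.4  3.1  0.   0.5  3.7 -1.5  3.3  1.7  0.1 -2.6  1.3]
 [ 3.8  3.7 -2.1  1.2  0.2  0.2 -6.7  0.5  1.6 -0.3  2.7  2.2 -0.4  0.1  1.8 -0.2  4.9 -0.8 -0.7  2.5]]
[-153.3 -156.8 -158.8 -161.3 -161.6 -163.4 -165.3 -168.  -171.  -172.6 -174.7 -176.9    nan -186.2 -188.9 -191.1 -194.5 -196.3 -198.5 -201.4]
[639.6 635.8 636.6 632.1 626.  621.6 616.8 611.7 607.1 602.1 597.  593.2 587.9 585.1 579.8 574.8]
```

View pics/t3.png

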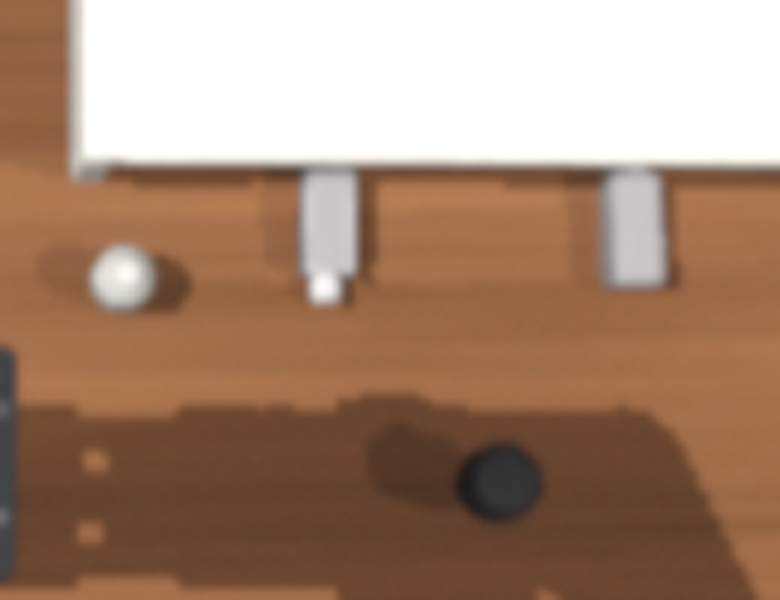

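The handle is unmoved, spanning crop (302–358, 170–280). I'll check the real fingertip height against the reported TCP.

```bash
python3 - <<'E'
from h import *
np.set_printoptions(precision=3,suppress=True)
print(manip.read_state()['position'])
f=grab('scene'); W=world(f)
P=W.reshape(-1,3); m=(abs(P[:,0]-.51)<.05)&(abs(P[:,1]-.068)<.11)&(P[:,2]>.03)
q=P[m]; print(len(q)); 
for z0 in np.arange(.03,.25,.01):
    s=q[(q[:,2]>=z0)&(q[:,2]<z0+.01)]
    if len(s): print(round(z0,2),len(s),s.min(0)[:2],s.max(0)[:2],s.mean(0)[:2])
v,u=np.where(m.reshape(480,640)); print(u.min(),u.max(),v.min(),v.max())
cv2.imwrite('pics/s3.png',cv2.resize(f['img'][130:290,200:400],(750,600),interpolation=cv2.INTER_CUBIC))
E
```

```text
[0.511 0.067 0.112]
9093
0.03 68 [0.463 0.143] [0.541 0.178] [0.51 0.16]
0.04 27 [0.466 0.143] [0.543 0.171] [0.516 0.158]
0.05 50 [0.467 0.138] [0.544 0.177] [0.518 0.158]
0.06 5 [0.469 0.138] [0.542 0.171] [0.509 0.158]
0.13 1 [0.516 0.045] [0.516 0.045] [0.516 0.045]
0.14 49 [0.5   0.034] [0.525 0.097] [0.515 0.064]
0.15 64 [0.497 0.034] [0.525 0.097] [0.515 0.065]
0.16 64 [0.499 0.033] [0.525 0.097] [0.516 0.065]
0.17 69 [0.499 0.031] [0.526 0.098] [0.515 0.066]
0.18 72 [0.498 0.03 ] [0.526 0.102] [0.517 0.065]
0.19 76 [0.502 0.027] [0.528 0.103] [0.518 0.069]
0.2 32 [ 0.49 -0.02] [0.547 0.15 ] [0.518 0.075]
0.21 187 [ 0.474 -0.023] [0.554 0.15 ] [0.527 0.065]
0.22 390 [ 0.473 -0.024] [0.555 0.151] [0.539 0.063]
0.23 357 [ 0.468 -0.029] [0.555 0.156] [0.535 0.06 ]
0.24 428 [ 0.474 -0.032] [0.555 0.158] [0.531 0.061]
278 372 0 223
```

View pics/s3.png

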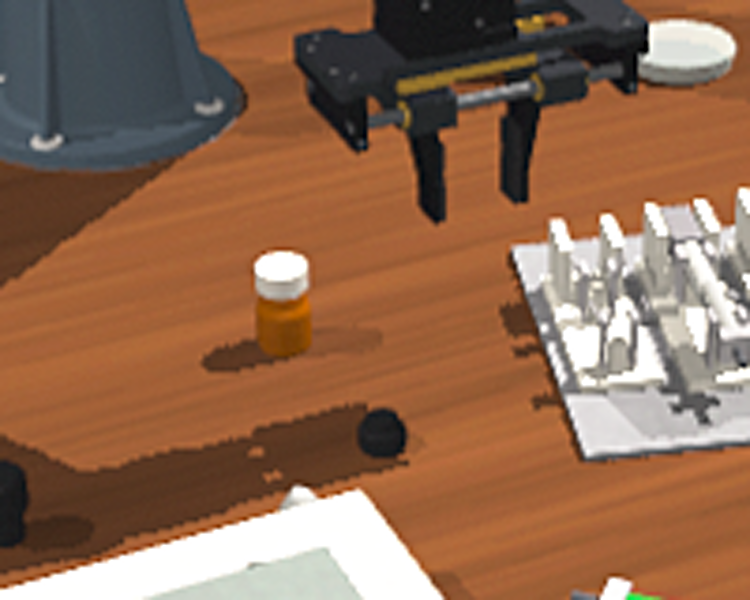

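The picture shows the open fingers at (430,190)/(515,180), well clear of the table. The camera puts the tips at z≈0.139 while the reported TCP is 0.112, so the real tips sit about 25 mm above the reported TCP and I closed above the handle. I'll go back and descend that much further, probing gently.

```bash
python3 -m creep '[{"x":0.01,"y":-0.045,"z":0,"rx":0,"ry":0,"rz":0},{"x":0.01,"y":-0.05,"z":0,"rx":0,"ry":0,"rz":0},{"x":0.02,"y":-0.05,"z":0,"rx":0,"ry":0,"rz":0},{"x":0.03,"y":-0.05,"z":0,"rx":0,"ry":0,"rz":0},{"x":0.03,"y":-0.044,"z":0,"rx":0,"ry":0,"rz":0},{"x":0,"y":0,"z":-0.045,"rx":0,"ry":0,"rz":0},{"x":0,"y":0,"z":-0.045,"rx":0,"ry":0,"rz":0},{"x":0,"y":0,"z":0,"rx":0,"ry":0,"rz":0}]' 0
python3 -m creep '[{"x":0,"y":0,"z":-0.015,"rx":0,"ry":0,"rz":0},{"x":0,"y":0,"z":-0.01,"rx":0,"ry":0,"rz":0},{"x":0,"y":0,"z":-0.007,"rx":0,"ry":0,"rz":0},{"x":0,"y":0,"z":0,"rx":0,"ry":0,"rz":0}]'
```

```text
time_s: 6.18
position: [0.6076, -0.1742, 0.0177]
ee_rot: [-0.07, -3.132, -0.006]
wrist_force: [0.1, 0.5, 0.1]
finger_gap: 0.0439
grip_force: 0.0
time_s: 6.68
position: [0.6113, -0.1735, -0.0105]
ee_rot: [-0.065, -3.141, -0.0]
wrist_force: [0.0, 0.4, -0.3]
finger_gap: 0.0433
grip_force: 0.0
```

```bash
python3 -m creep '[{"x":0,"y":0.003,"z":-0.004,"rx":0,"ry":0,"rz":0},{"x":0,"y":0,"z":-0.003,"rx":0,"ry":0,"rz":0},{"x":0,"y":0,"z":0,"rx":0,"ry":0,"rz":0}]'
python3 -m creep '[{"x":0,"y":0,"z":-0.002,"rx":0,"ry":0,"rz":0},{"x":0,"y":0,"z":0,"rx":0,"ry":0,"rz":0}]'
python3 -m creep '[{"x":0,"y":0,"z":-0.002,"rx":0,"ry":0,"rz":0},{"x":0,"y":0,"z":0,"rx":0,"ry":0,"rz":0}]'
```

```text
time_s: 7.05
position: [0.6112, -0.1705, -0.0176]
ee_rot: [-0.065, -3.141, -0.0]
wrist_force: [-0.1, 0.6, 1.1]
finger_gap: 0.0433
grip_force: 0.0
time_s: 7.3
position: [0.6113, -0.1707, -0.0196]
ee_rot: [-0.066, -3.141, -0.0]
wrist_force: [-0.5, 0.0, 0.2]
finger_gap: 0.0436
grip_force: 0.0
time_s: 7.55
position: [0.6112, -0.1707, -0.0216]
ee_rot: [-0.066, -3.141, -0.0]
wrist_force: [-0.1, -0.4, -0.2]
finger_gap: 0.0436
grip_force: 0.0
```

```bash
python3 -m creep '[{"x":0,"y":0,"z":0,"rx":0,"ry":0,"rz":0},{"x":0,"y":0,"z":0,"rx":0,"ry":0,"rz":0},{"x":0,"y":0,"z":0,"rx":0,"ry":0,"rz":0},{"x":0,"y":0,"z":0,"rx":0,"ry":0,"rz":0}]' 1 30
```

```text
time_s: 8.05
position: [0.6114, -0.1707, -0.0214]
ee_rot: [0.066, 3.141, -0.0]
wrist_force: [-0.1, 0.6, -0.1]
finger_gap: 0.0199
grip_force: 30.0
```

```bash
python3 -m creep '[{"x":-0.02,"y":0.0008,"z":0,"rx":0,"ry":0,"rz":0},{"x":-0.035,"y":0.0015,"z":0,"rx":0,"ry":0,"rz":0},{"x":-0.035,"y":0.0015,"z":0,"rx":0,"ry":0,"rz":0},{"x":-0.035,"y":0.0014,"z":0,"rx":0,"ry":0,"rz":0},{"x":-0.035,"y":0.0014,"z":0,"rx":0,"ry":0,"rz":0},{"x":-0.025,"y":0.001,"z":0,"rx":0,"ry":0,"rz":0},{"x":0,"y":0,"z":0,"rx":0,"ry":0,"rz":0}]'
```

```text
time_s: 8.93
position: [0.4242, -0.1622, -0.0214]
ee_rot: [-0.068, -3.138, -0.003]
wrist_force: [0.4, 0.1, -0.8]
finger_gap: 0.0197
grip_force: 30.0
```

```bash
python3 -m creep '[{"x":0,"y":0,"z":0,"rx":0,"ry":0,"rz":0},{"x":0,"y":0,"z":0,"rx":0,"ry":0,"rz":0},{"x":0,"y":0,"z":0.035,"rx":0,"ry":0,"rz":0},{"x":0,"y":0,"z":0.035,"rx":0,"ry":0,"rz":0},{"x":0.045,"y":-0.002,"z":0,"rx":0,"ry":0,"rz":0},{"x":0.048,"y":-0.002,"z":0,"rx":0,"ry":0,"rz":0},{"x":0,"y":0,"z":0,"rx":0,"ry":0,"rz":0}]' 0
python3 - <<'E'
from h import *
f=grab('scene'); a=f['img']; g=grab('top'); b=g['img']
c=np.zeros((400,800,3),np.uint8); c[:,:400]=cv2.resize(a[150:310,120:280],(400,400)); c[:,400:]=cv2.resize(b[200:300,340:440],(400,400)); cv2.imwrite('pics/d1.png',c)
E
```

```text
time_s: 9.8
position: [0.525, -0.1685, 0.0494]
ee_rot: [0.062, 3.134, -0.006]
wrist_force: [-0.6, 1.0, -1.1]
finger_gap: 0.0436
grip_force: 0.0
```

View pics/d1.png

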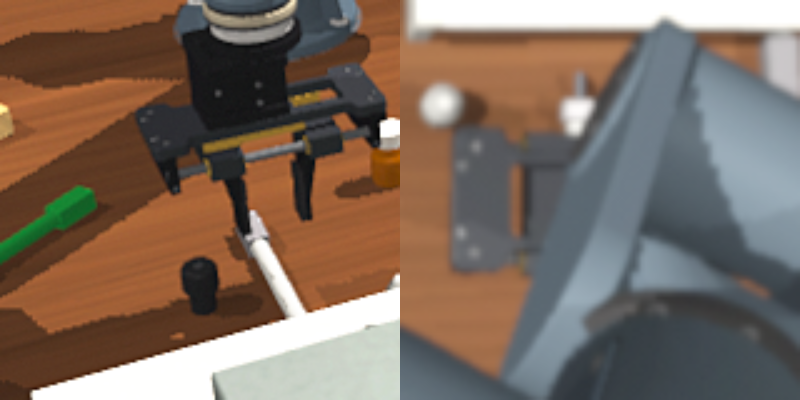

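The scene view (left) shows the driver out, its barrel running (260,235)→(300,310). The top view shows the ferrule at px (384,227). I'll measure it.

```bash
python3 - <<'E'
from h import *
np.set_printoptions(precision=4,suppress=True)
print(manip.read_state()['position'])
W=world(load('top')); b=W[215:238,374:396].reshape(-1,3); m=(b[:,2]>.014)&(b[:,2]<.027)
print('ferrule top', m.sum(), np.median(b[m],0), b[m].min(0),b[m].max(0))
W=world(load('scene')).reshape(-1,3); m=(W[:,2]>.013)&(W[:,2]<.03)&(abs(W[:,1]+.165)<.02)&(W[:,0]>.38)&(W[:,0]<.64)
p=W[m]; print('scene',len(p),p.min(0),p.max(0))
for x in np.arange(.39,.64,.02):
    s=p[(p[:,0]>=x)&(p[:,0]<x+.02)]
    if len(s): print(round(x,2),len(s),s.mean(0),s[:,1].min(),s[:,1].max(),s[:,2].max())
E
```

```text
[ 0.5194 -0.1665  0.0483]
ferrule top 44 [ 0.5898 -0.1693  0.0202] [ 0.5778 -0.177   0.014 ] [ 0.6101 -0.162   0.0241]
scene 289 [ 0.4122 -0.1788  0.0131] [ 0.579  -0.1544  0.0236]
0.41 16 [ 0.4216 -0.1585  0.0207] -0.16319164305309408 -0.15437635737083044 0.023585890249972152
0.43 31 [ 0.4419 -0.1635  0.0196] -0.17477412733399506 -0.15487322954366572 0.02314473633998515
0.45 46 [ 0.4575 -0.1663  0.0177] -0.17500596952405684 -0.15544709483228897 0.02277837448523301
0.47 32 [ 0.4792 -0.1675  0.0171] -0.17511886637179297 -0.15980653439030584 0.01992846291178374
0.49 36 [ 0.4984 -0.1685  0.0165] -0.17515474791569752 -0.161106503516247 0.020517711140050632
0.51 36 [ 0.5192 -0.1696  0.0168] -0.17546032082121338 -0.1620807981545112 0.019703143683086677
0.53 39 [ 0.5395 -0.1706  0.0167] -0.17878410170337866 -0.16245234263330444 0.02231696214477863
0.55 41 [ 0.5607 -0.1719  0.0171] -0.17849671099476838 -0.16453600313638395 0.020755764741607674
0.57 12 [ 0.5742 -0.1716  0.0174] -0.17710099137868363 -0.1661459110669139 0.020299123750252
```

```bash
python3 -m creep '[{"x":-0.0025,"y":-0.001,"z":-0.03,"rx":0,"ry":0,"rz":0},{"x":-0.0025,"y":0,"z":-0.025,"rx":0,"ry":0,"rz":0},{"x":0,"y":0,"z":-0.01,"rx":0,"ry":0,"rz":0},{"x":0,"y":0,"z":-0.005,"rx":0,"ry":0,"rz":0},{"x":0,"y":0,"z":0,"rx":0,"ry":0,"rz":0}]' 0
python3 -m creep '[{"x":0,"y":0,"z":-0.001,"rx":0,"ry":0,"rz":0},{"x":0,"y":0,"z":0,"rx":0,"ry":0,"rz":0},{"x":0,"y":0,"z":0,"rx":0,"ry":0,"rz":0},{"x":0,"y":0,"z":0,"rx":0,"ry":0,"rz":0},{"x":0,"y":0,"z":0,"rx":0,"ry":0,"rz":0}]' 1 45
```

```text
time_s: 10.52
position: [0.5144, -0.1682, -0.0212]
ee_rot: [0.066, 3.141, -0.0]
wrist_force: [-0.1, 0.1, 0.3]
finger_gap: 0.0433
grip_force: 0.0
time_s: 11.15
position: [0.5145, -0.1681, -0.0222]
ee_rot: [0.066, 3.141, -0.0]
wrist_force: [0.7, 1.5, 2.6]
finger_gap: 0.0146
grip_force: 45.0
```

The gap is 14.6 mm on a 16 mm barrel, so the pads meet it above its axis and the tips are still too high. I'll open and go lower.

```bash
python3 -m creep '[{"x":0,"y":0,"z":0,"rx":0,"ry":0,"rz":0},{"x":0,"y":0,"z":0,"rx":0,"ry":0,"rz":0},{"x":0,"y":0,"z":-0.003,"rx":0,"ry":0,"rz":0},{"x":0,"y":0,"z":0,"rx":0,"ry":0,"rz":0}]' 0.3
python3 -m creep '[{"x":0,"y":0,"z":-0.003,"rx":0,"ry":0,"rz":0},{"x":0,"y":0,"z":0,"rx":0,"ry":0,"rz":0}]'
python3 -m creep '[{"x":0,"y":0,"z":-0.002,"rx":0,"ry":0,"rz":0},{"x":0,"y":0,"z":0,"rx":0,"ry":0,"rz":0}]'
```

```text
time_s: 11.65
position: [0.5141, -0.1679, -0.0259]
ee_rot: [-0.066, -3.14, -0.001]
wrist_force: [-0.3, -1.1, -0.2]
finger_gap: 0.0298
grip_force: 0.0
time_s: 11.9
position: [0.5142, -0.168, -0.0288]
ee_rot: [-0.066, -3.14, -0.0]
wrist_force: [0.5, 0.7, -0.1]
finger_gap: 0.0304
grip_force: 0.0
time_s: 12.15
position: [0.5145, -0.1681, -0.0297]
ee_rot: [0.066, 3.14, -0.0]
wrist_force: [-1.4, 0.9, 6.7]
finger_gap: 0.0308
grip_force: 3.1
```

```bash
python3 -m creep '[{"x":0,"y":0,"z":0.002,"rx":0,"ry":0,"rz":0},{"x":0,"y":0,"z":0,"rx":0,"ry":0,"rz":0}]'
python3 -m creep '[{"x":0,"y":0,"z":0,"rx":0,"ry":0,"rz":0},{"x":0,"y":0,"z":0,"rx":0,"ry":0,"rz":0},{"x":0,"y":0,"z":0,"rx":0,"ry":0,"rz":0},{"x":0,"y":0,"z":0,"rx":0,"ry":0,"rz":0}]' 1 50
```

```text
time_s: 12.4
position: [0.5145, -0.1682, -0.0284]
ee_rot: [0.066, 3.141, -0.0]
wrist_force: [0.5, 0.5, -0.1]
finger_gap: 0.0304
grip_force: 0.0
time_s: 12.9
position: [0.5143, -0.168, -0.0286]
ee_rot: [-0.066, -3.141, -0.0]
wrist_force: [0.6, 1.1, -0.5]
finger_gap: 0.015
grip_force: 50.0
```

```bash
python3 -m creep '[{"x":0,"y":0,"z":0.02,"rx":0,"ry":0,"rz":0},{"x":0,"y":0,"z":0.045,"rx":0,"ry":0,"rz":0},{"x":0,"y":0.02,"z":0.045,"rx":0,"ry":0,"rz":-1},{"x":0,"y":0.045,"z":0,"rx":0,"ry":0,"rz":-2},{"x":0,"y":0.045,"z":0,"rx":0,"ry":0,"rz":-2},{"x":0,"y":0.045,"z":0,"rx":0,"ry":0,"rz":-2},{"x":0,"y":0.045,"z":0,"rx":0,"ry":0,"rz":-2},{"x":0,"y":0.045,"z":0,"rx":0,"ry":0,"rz":-2}]'
python3 -m creep '[{"x":0.005,"y":0.045,"z":0,"rx":0,"ry":0,"rz":-2},{"x":0.005,"y":0.045,"z":0,"rx":0,"ry":0,"rz":-2},{"x":0.006,"y":0.045,"z":0,"rx":0,"ry":0,"rz":0},{"x":0.006,"y":0.045,"z":0,"rx":0,"ry":0,"rz":0},{"x":0.006,"y":0.034,"z":0,"rx":0,"ry":0,"rz":0},{"x":0,"y":0,"z":0,"rx":0,"ry":0,"rz":0},{"x":0,"y":0,"z":0,"rx":0,"ry":0,"rz":0}]'
python3 - <<'E'
from h import *
f=grab('scene'); a=f['img']; g=grab('top'); b=g['img']
c=np.zeros((400,800,3),np.uint8); c[:,:400]=cv2.resize(a[110:270,320:480],(400,400)); c[:,400:]=cv2.resize(b[190:320,150:280],(400,400)); cv2.imwrite('pics/d2.png',c)
E
```

```text
time_s: 13.9
position: [0.5141, 0.0783, 0.0815]
ee_rot: [-0.369, -3.12, 0.0]
wrist_force: [-0.1, -0.2, -1.1]
finger_gap: 0.0147
grip_force: 50.0
time_s: 14.78
position: [0.5415, 0.2903, 0.0811]
ee_rot: [-0.474, -3.104, 0.002]
wrist_force: [0.3, -0.2, -0.9]
finger_gap: 0.0146
grip_force: 50.0
```

View pics/d2.png

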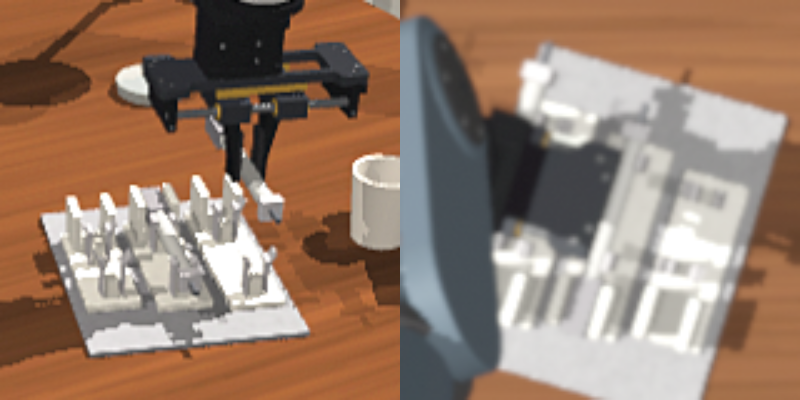

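Both views show the long driver held over the outer left block, with the ferrule at (268,205) in the scene crop and (537,75) in the top crop. I'll measure it relative to the block in each camera.

```bash
cat > rel.py <<'E'
from h import *
import sys
np.set_printoptions(precision=1,suppress=True)
R=dict(top=(.5216,.2280,-.3010),scene=(.5234,.2273,-.3070))
def rel(n,yo,zlo,zhi,w=.02):
    W=world(load(n)).reshape(-1,3); x,y,a=R[n]; c,s=np.cos(a),np.sin(a)
    q=W.copy(); q[:,:2]=(W[:,:2]-[x,y])@np.array([[c,-s],[s,c]]); q[:,1]-=yo
    q=q[(abs(q[:,1])<w)&(abs(q[:,0])<.16)&(q[:,2]>zlo)&(q[:,2]<zhi)]*1000
    print(n,len(q))
    for x in range(-150,140,10):
        s=q[(q[:,0]>=x)&(q[:,0]<x+10)]
        if len(s)>2: print(x,len(s),'x',s[:,0].min(),s[:,0].max(),'y',s[:,1].min(),s[:,1].max(),'ymean',s[:,1].mean(),'z',s[:,2].min(),np.percentile(s[:,2],90))
if __name__=='__main__':
    for n in('top','scene'): rel(n,*map(float,sys.argv[1:]))
E
python3 rel.py .066 .095 .145; python3 -c "
from h import *;print(manip.read_state()['position'])"
```

```text
top 176
-50 3 x -46.198237037633994 -41.93156900185769 y -10.090320801610757 -9.506494570268059 ymean -9.851022758140331 z 120.9519425352572 123.49240259515548
40 18 x 43.49338159929372 49.97530206540959 y -11.12884456893904 3.184795931162929 ymean -5.5572547432820825 z 119.018997948513 128.88313572638435
50 34 x 50.20376075720936 59.74096562026085 y -11.564695281930167 3.1317087139901694 ymean -5.049557032422292 z 117.50329396727199 128.55422682273758
60 35 x 60.055386079068285 69.70299859266348 y -11.095572072024162 3.4683078357382464 ymean -5.047599729090135 z 113.84279141404218 129.1477308497771
70 51 x 70.00864554810784 79.82538127796197 y -14.170417245250407 5.734348183330545 ymean -5.677347102227635 z 113.56630641133614 131.1836376634561
80 21 x 80.25760654832816 89.74714180577472 y -13.648157245888797 5.159576774884559 ymean -5.34604846892132 z 111.23177402530504 129.86635221460475
90 12 x 90.1991197789972 99.5693762557607 y -7.476817602633544 -0.7763891286649005 ymean -4.699132655509837 z 118.17783780677549 124.01028961394665
scene 450
-110 4 x -103.0565394100407 -100.820812
[... 2308 characters left out ...]
09474 ymean -4.765300153152013 z 121.7542980910844 127.62292171211342
70 42 x 70.16424074861136 79.97404143963587 y -12.265272509770977 8.230149825098316 ymean -3.6199505754332453 z 108.18192502019718 128.1920385857458
80 47 x 80.08666608410262 86.79618721292461 y -13.193017979870234 6.928153266668014 ymean -3.0228411000407336 z 109.89030478272544 128.7390207519476
90 7 x 92.72161984789052 99.43905331094416 y -4.137356482259685 1.1218945088733723 ymean -2.230357105223462 z 115.97295106620264 121.56756673859809
100 4 x 101.9082381120695 103.6947379560239 y -4.817227005233363 -2.0850545645854646 ymean -3.4802067818910016 z 119.6327023695053 123.40229317808259
[0.5418173  0.28968951 0.0812776 ]
```

```bash
python3 -m creep '[{"x":-0.003,"y":0.003,"z":-0.02,"rx":0,"ry":0,"rz":0},{"x":-0.0026,"y":0.0026,"z":-0.02,"rx":0,"ry":0,"rz":0},{"x":0,"y":0,"z":0,"rx":0,"ry":0,"rz":0},{"x":0,"y":0,"z":0,"rx":0,"ry":0,"rz":0}]'
python3 - <<'E'
from h import *
grab('scene');grab('top');print(manip.read_state()['position'])
E
python3 rel.py .066 .068 .096
```

```text
time_s: 15.38
position: [0.5374, 0.2959, 0.0421]
ee_rot: [0.477, 3.104, 0.0]
wrist_force: [0.2, 0.4, -1.2]
finger_gap: 0.0147
grip_force: 50.0
[0.53775759 0.29634902 0.04253995]
top 165
30 7 x 36.95550807849192 39.940818202307405 y -6.5514729095624835 8.289958148690838 ymean -0.9603197052549263 z 84.53240526834361 87.88872275508503
40 31 x 40.10692516665649 49.80033612020126 y -6.769998280054458 8.626990767118508 ymean -0.2013793841974189 z 80.587313487825 90.00654079331949
50 32 x 50.076810824815276 59.88353261654965 y -6.882947249171448 8.707881798187739 ymean -0.3135483101154959 z 78.53984909469203 90.48864805296009
60 40 x 60.10634125124132 69.80286241103126 y -8.507912055597352 10.12660621834155 ymean -0.5952490053220536 z 72.81628686866549 92.44198030653301
70 35 x 70.32796469386209 79.79315956074798 y -9.492887817647066 9.881792665805023 ymean -1.464505391921129 z 71.99777134873409 93.11117891610832
80 10 x 80.40322208989822 88.31391972737714 y -2.7724424362752105 2.933370897011331 ymean -0.09378654272414468 z 80.77969795632889 85.49485295041045
90 6 x 90.09886108348532 93.426
[... 2102 characters left out ...]
998408992405 y -6.320360778031351 5.386501873684183 ymean -1.0644338751524782 z 82.68749437423395 87.94564469526748
60 24 x 60.1143006526305 69.89892185217613 y -8.428980199507372 9.848153861255259 ymean -2.6930657409253445 z 71.03748614545813 90.74884227231999
70 64 x 70.17688396072279 79.15014024779015 y -9.560052602613487 12.672433342886007 ymean 1.0818309696667803 z 70.20168150599592 90.3416123205571
80 4 x 81.01368843807705 89.08891766981235 y -1.4469238664334831 3.653707038373061 ymean 1.3058865354426548 z 80.20567049886462 84.31008067389773
90 8 x 90.07084916740169 93.89649968887862 y -0.38403498873638975 5.4244710986319635 ymean 2.0542388469748616 z 78.73676307317668 84.7259048535673
```

```bash
python3 -m creep '[{"x":0,"y":-0.0006,"z":-0.012,"rx":0,"ry":0,"rz":0},{"x":0,"y":0,"z":-0.008,"rx":0,"ry":0,"rz":0},{"x":0,"y":0,"z":-0.002,"rx":0,"ry":0,"rz":0},{"x":0,"y":0,"z":0,"rx":0,"ry":0,"rz":0}]'
python3 -m creep '[{"x":0,"y":0,"z":-0.004,"rx":0,"ry":0,"rz":0},{"x":0,"y":0,"z":0,"rx":0,"ry":0,"rz":0}]' - 60
python3 -m creep '[{"x":0,"y":0,"z":-0.003,"rx":0,"ry":0,"rz":0},{"x":0,"y":0,"z":0,"rx":0,"ry":0,"rz":0}]'
python3 -m creep '[{"x":0,"y":0,"z":-0.003,"rx":0,"ry":0,"rz":0},{"x":0,"y":0,"z":0,"rx":0,"ry":0,"rz":0}]'
```

```text
time_s: 15.98
position: [0.5363, 0.2957, 0.0192]
ee_rot: [-0.475, -3.105, 0.001]
wrist_force: [-0.9, -0.4, -0.4]
finger_gap: 0.0146
grip_force: 50.0
time_s: 16.23
position: [0.5369, 0.2948, 0.0165]
ee_rot: [0.473, 3.105, -0.003]
wrist_force: [-1.2, -4.0, 6.3]
finger_gap: 0.0142
grip_force: 60.0
time_s: 16.48
position: [0.5371, 0.2946, 0.0137]
ee_rot: [0.474, 3.105, -0.003]
wrist_force: [-0.9, -4.9, 6.2]
finger_gap: 0.0146
grip_force: 60.0
time_s: 16.73
position: [0.5373, 0.2946, 0.011]
ee_rot: [0.473, 3.104, -0.003]
wrist_force: [-1.2, -5.2, 7.8]
finger_gap: 0.0145
grip_force: 60.0
```

```bash
python3 -m creep '[{"x":-0.0003,"y":-0.0012,"z":-0.002,"rx":0,"ry":0,"rz":0},{"x":0,"y":0,"z":0,"rx":0,"ry":0,"rz":0}]'
python3 -m creep '[{"x":0,"y":0,"z":-0.003,"rx":0,"ry":0,"rz":0},{"x":0,"y":0,"z":0,"rx":0,"ry":0,"rz":0}]'
python3 -m creep '[{"x":0,"y":0,"z":-0.003,"rx":0,"ry":0,"rz":0},{"x":0,"y":0,"z":0,"rx":0,"ry":0,"rz":0}]'
```

```text
time_s: 16.98
position: [0.5375, 0.294, 0.0088]
ee_rot: [0.474, 3.103, -0.001]
wrist_force: [-0.6, -3.8, 5.3]
finger_gap: 0.0143
grip_force: 60.0
time_s: 17.23
position: [0.5363, 0.2937, 0.0042]
ee_rot: [-0.475, -3.105, 0.002]
wrist_force: [0.1, -5.1, -2.1]
finger_gap: 0.014
grip_force: 60.0
time_s: 17.48
position: [0.5362, 0.2941, 0.0032]
ee_rot: [-0.475, -3.105, 0.002]
wrist_force: [-2.9, -6.3, 11.9]
finger_gap: 0.0144
grip_force: 60.0
```

```bash
python3 -m creep '[{"x":0,"y":-0.0008,"z":-0.001,"rx":0,"ry":0,"rz":0},{"x":0,"y":0,"z":0,"rx":0,"ry":0,"rz":0}]'
python3 -m creep '[{"x":0,"y":0,"z":0,"rx":0,"ry":0,"rz":0},{"x":0,"y":0,"z":0,"rx":0,"ry":0,"rz":0},{"x":0,"y":0,"z":0,"rx":0,"ry":0,"rz":0}]' 0.27 30
python3 -m creep '[{"x":0,"y":0,"z":0.02,"rx":0,"ry":0,"rz":0},{"x":0,"y":0,"z":0.04,"rx":0,"ry":0,"rz":0},{"x":0,"y":0,"z":0.04,"rx":0,"ry":0,"rz":2},{"x":0,"y":-0.03,"z":0.01,"rx":0,"ry":0,"rz":2},{"x":0.005,"y":-0.055,"z":0,"rx":0,"ry":0,"rz":2},{"x":0.01,"y":-0.055,"z":0,"rx":0,"ry":0,"rz":2},{"x":0.01,"y":-0.055,"z":0,"rx":0,"ry":0,"rz":2},{"x":0.01,"y":-0.055,"z":0,"rx":0,"ry":0,"rz":2}]'
python3 -m creep '[{"x":0.01,"y":-0.055,"z":0,"rx":0,"ry":0,"rz":2},{"x":0.01,"y":-0.055,"z":0,"rx":0,"ry":0,"rz":2},{"x":0.01,"y":-0.055,"z":0,"rx":0,"ry":0,"rz":2},{"x":0.009,"y":-0.055,"z":0,"rx":0,"ry":0,"rz":2},{"x":0,"y":-0.055,"z":0,"rx":0,"ry":0,"rz":0},{"x":0,"y":0,"z":0,"rx":0,"ry":0,"rz":0}]' 0
python3 - <<'E'
from h import *
grab('scene');f=grab('top');print(manip.read_state()['position'])
b=f['img'];c=np.zeros((400,800,3),np.uint8); c[:,:400]=cv2.resize(b[200:330,160:290],(400,400)); c[:,400:]=cv2.resize(b[190:290,350:450],(400,400)); cv2.imwrite('pics/d3.png',c)
E
python3 rel.py .066 .040 .066
```

```text
time_s: 17.73
position: [0.5363, 0.2941, 0.0031]
ee_rot: [0.475, 3.105, 0.0]
wrist_force: [-4.8, -4.1, 16.9]
finger_gap: 0.0142
grip_force: 60.0
time_s: 18.1
position: [0.5365, 0.2944, 0.0001]
ee_rot: [-0.475, -3.105, -0.001]
wrist_force: [-0.4, 1.0, -0.6]
finger_gap: 0.0306
grip_force: 0.0
time_s: 19.1
position: [0.5722, 0.0423, 0.1119]
ee_rot: [0.146, 3.136, 0.0]
wrist_force: [1.2, 0.5, 0.3]
finger_gap: 0.0318
grip_force: 0.0
time_s: 19.85
position: [0.6112, -0.2362, 0.1118]
ee_rot: [-0.062, 3.138, -0.004]
wrist_force: [0.8, 1.0, 0.0]
finger_gap: 0.0435
grip_force: 0.0
[ 0.61020465 -0.23127537  0.11115333]
top 894
-120 21 x -119.46905538775142 -110.28607199061524 y -6.060472407862491 5.0732225662156045 ymean -0.7543763194550476 z 41.687574503530115 49.913400041554645
-110 67 x -109.94112236222719 -100.10260246764459 y -19.608695413715328 19.720670154361144 ymean 1.2012312913140064 z 43.43508773127125 56.63375667929862
-100 76 x -99.85382400998112 -90.05245449190734 y -19.818046386034037 19.741792815839375 ymean 0.8627699104662049 z 42.15177078162191 57.15731444991923
-90 75 x -89.9
[... 5425 characters left out ...]
8370426 y -17.2092843022269 15.547207928266541 ymean -1.0110241804572648 z 41.698143960195445 58.26993170486092
60 20 x 61.870168720558546 69.9632686684814 y -10.893992697648242 7.754552918478957 ymean -2.7151760240632177 z 41.65756709890833 53.371120909424896
70 44 x 70.01013328397303 79.4119978804042 y -10.123566311083145 8.728059581467578 ymean -0.6613330195291148 z 40.24441143197011 52.951741582814236
80 8 x 80.25503802276636 87.53147305741614 y -2.4214294508565355 6.330212943894159 ymean 0.9619411557666366 z 42.530436438161566 49.0566438160456
90 6 x 90.38719839076315 93.04389435548293 y -3.112106252374014 3.738656913253008 ymean 0.1434673311179909 z 41.41104725537181 45.257826927405986
```

View pics/d3.png

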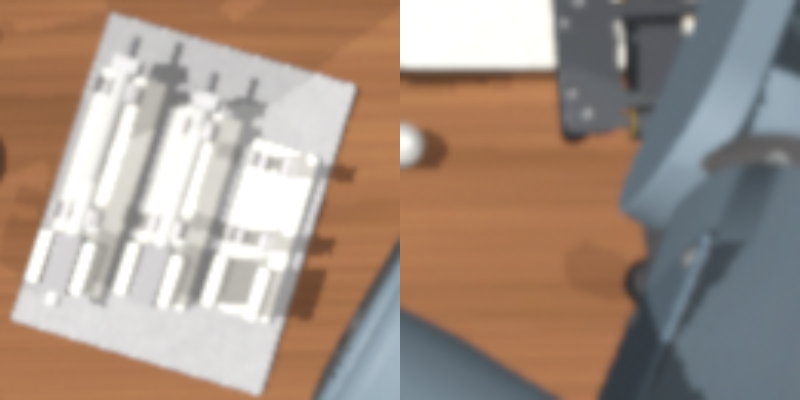

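In the left crop the long driver sits in the left block, ferrule at (122,65) and handle between the cheeks at (62,265). Its barrel top is at z≈50 mm, so the axis is at 42 mm, which is home. Next is the short driver.

```bash
python3 -m creep '[{"x":0,"y":-0.035,"z":0,"rx":0,"ry":0,"rz":0},{"x":0,"y":-0.032,"z":0,"rx":0,"ry":0,"rz":0},{"x":0,"y":0,"z":-0.05,"rx":0,"ry":0,"rz":0},{"x":0,"y":0,"z":-0.05,"rx":0,"ry":0,"rz":0},{"x":0,"y":0,"z":-0.015,"rx":0,"ry":0,"rz":0},{"x":0,"y":0,"z":0,"rx":0,"ry":0,"rz":0}]' 0 30
python3 -m creep '[{"x":0,"y":0,"z":-0.01,"rx":0,"ry":0,"rz":0},{"x":0,"y":0,"z":-0.006,"rx":0,"ry":0,"rz":0},{"x":0,"y":0,"z":0,"rx":0,"ry":0,"rz":0}]'
```

```text
time_s: 20.7
position: [0.6104, -0.2965, -0.0048]
ee_rot: [0.074, -3.139, -0.002]
wrist_force: [-0.0, 0.6, 1.0]
finger_gap: 0.0435
grip_force: 0.0
time_s: 21.08
position: [0.6105, -0.2981, -0.0202]
ee_rot: [-0.071, 3.141, -0.0]
wrist_force: [-0.8, 0.4, 0.7]
finger_gap: 0.0436
grip_force: 0.0
```

```bash
python3 -m creep '[{"x":0,"y":-0.001,"z":-0.005,"rx":0,"ry":0,"rz":0},{"x":0,"y":0,"z":0,"rx":0,"ry":0,"rz":0}]'
python3 -m creep '[{"x":0,"y":0,"z":0,"rx":0,"ry":0,"rz":0},{"x":0,"y":0,"z":0,"rx":0,"ry":0,"rz":0},{"x":0,"y":0,"z":0,"rx":0,"ry":0,"rz":0},{"x":0,"y":0,"z":0,"rx":0,"ry":0,"rz":0}]' 1 30
```

```text
time_s: 21.32
position: [0.6102, -0.2991, -0.0257]
ee_rot: [0.071, -3.14, -0.0]
wrist_force: [0.5, -0.6, -0.5]
finger_gap: 0.0432
grip_force: 0.0
time_s: 21.82
position: [0.6105, -0.2991, -0.0253]
ee_rot: [-0.071, 3.141, -0.0]
wrist_force: [0.5, 0.1, 0.8]
finger_gap: 0.0197
grip_force: 29.7
```

```bash
python3 -m creep '[{"x":-0.02,"y":-0.0009,"z":0,"rx":0,"ry":0,"rz":0},{"x":-0.035,"y":-0.0016,"z":0,"rx":0,"ry":0,"rz":0},{"x":-0.035,"y":-0.0016,"z":0,"rx":0,"ry":0,"rz":0},{"x":-0.035,"y":-0.0016,"z":0,"rx":0,"ry":0,"rz":0},{"x":-0.02,"y":-0.0009,"z":0,"rx":0,"ry":0,"rz":0},{"x":0,"y":0,"z":0,"rx":0,"ry":0,"rz":0}]'
python3 -m creep '[{"x":0,"y":0,"z":0,"rx":0,"ry":0,"rz":0},{"x":0,"y":0,"z":0,"rx":0,"ry":0,"rz":0},{"x":0,"y":0,"z":0.04,"rx":0,"ry":0,"rz":0},{"x":0,"y":0,"z":0.04,"rx":0,"ry":0,"rz":0},{"x":0.035,"y":0.0015,"z":0,"rx":0,"ry":0,"rz":0},{"x":0.035,"y":0.0015,"z":0,"rx":0,"ry":0,"rz":0},{"x":0,"y":0,"z":0,"rx":0,"ry":0,"rz":0},{"x":0,"y":0,"z":0,"rx":0,"ry":0,"rz":0}]' 0
python3 - <<'E'
from h import *
np.set_printoptions(precision=4,suppress=True)
for n in('scene','top'): grab(n)
print(manip.read_state()['position'])
for n in('scene','top'):
    W=world(load(n)).reshape(-1,3); p=W[(abs(W[:,1]+.303)<.022)&(W[:,0]>.42)&(W[:,0]<.64)&(W[:,2]>.006)&(W[:,2]<.03)]
    print(n)
    for x in np.arange(.42,.64,.01):
        s=p[(p[:,0]>=x)&(p[:,0]<x+.01)]
        if len(s)>1: print(round(x,2),len(s),'x',s[:,0].min(),s[:,0].max(),'y',s[:,1].min(),s[:,1].max(),'z',np.median(s[:,2]),s[:,2].max())
E
```

```text
time_s: 22.58
position: [0.4642, -0.3057, -0.0253]
ee_rot: [0.068, -3.14, -0.001]
wrist_force: [-0.2, -0.7, 0.5]
finger_gap: 0.0193
grip_force: 29.7
time_s: 23.58
position: [0.535, -0.3018, 0.0541]
ee_rot: [0.073, -3.139, -0.001]
wrist_force: [-0.5, -0.1, 0.0]
finger_gap: 0.044
grip_force: 0.0
[ 0.5343 -0.3021  0.0541]
scene
0.44 10 x 0.44574906697681516 0.4495254186054256 y -0.3157169578894936 -0.29671564328397726 z 0.020126955125464252 0.021420710392996756
0.45 25 x 0.4513870892593086 0.459541199518569 y -0.3160860656022848 -0.29561295291415246 z 0.020049155444701983 0.022017244441939643
0.46 32 x 0.460095134880806 0.46974297736335036 y -0.3155828036388022 -0.29759764007230327 z 0.019971145139273505 0.02374916504229929
0.47 26 x 0.4707352955545523 0.4797353742217403 y -0.3152952086271562 -0.296703132808996 z 0.019773647647382764 0.02375425283688315
0.48 42 x 0.4802623343211103 0.4899641230265306 y -0.3153458415062267 -0.2949270918181671 z 0.01932536275573321 0.022945203473264453
0.49 31 x 0.4900379130487542 0.49957654976623567 y -0.31295241558116826 -0.2991740556899396 z 0.01740685
[... 668 characters left out ...]
686578495 0.020105289733629017
0.55 25 x 0.5507181485438919 0.5592251250348914 y -0.31074772333430556 -0.2955024928136465 z 0.01603352214290854 0.019864013717382112
0.56 24 x 0.5600143226694225 0.5690547217771931 y -0.31097682501821566 -0.2968722842826066 z 0.0166666441144121 0.020398101120605805
0.57 9 x 0.5709110661516189 0.5781277732615593 y -0.3091926364561459 -0.2982601410876287 z 0.0173369229600846 0.01966763778147318
top
0.59 14 x 0.5901356003539565 0.5991435148368002 y -0.31262652817080666 -0.2951089123360249 z 0.016928843267765892 0.022935602701793956
0.6 12 x 0.6012647646504037 0.6097967088969082 y -0.30662976554640403 -0.3013581403467281 z 0.012007247143679844 0.015265234029895325
```

```bash
python3 -m creep '[{"x":0.0025,"y":0,"z":-0.035,"rx":0,"ry":0,"rz":0},{"x":0,"y":0,"z":-0.03,"rx":0,"ry":0,"rz":0},{"x":0,"y":0,"z":-0.01,"rx":0,"ry":0,"rz":0},{"x":0,"y":0,"z":-0.004,"rx":0,"ry":0,"rz":0},{"x":0,"y":0,"z":-0.002,"rx":0,"ry":0,"rz":0},{"x":0,"y":0,"z":0,"rx":0,"ry":0,"rz":0}]' 0
python3 -m creep '[{"x":0,"y":0,"z":0,"rx":0,"ry":0,"rz":0},{"x":0,"y":0,"z":0,"rx":0,"ry":0,"rz":0},{"x":0,"y":0,"z":0,"rx":0,"ry":0,"rz":0},{"x":0,"y":0,"z":0,"rx":0,"ry":0,"rz":0},{"x":0,"y":0,"z":0,"rx":0,"ry":0,"rz":0}]' 1 50
```

```text
time_s: 24.42
position: [0.5384, -0.3031, -0.0256]
ee_rot: [-0.071, 3.14, -0.002]
wrist_force: [-0.1, 0.0, -0.4]
finger_gap: 0.0438
grip_force: 0.0
time_s: 25.05
position: [0.5381, -0.3028, -0.0263]
ee_rot: [-0.071, 3.14, -0.0]
wrist_force: [-0.3, -1.0, 1.8]
finger_gap: 0.0146
grip_force: 50.0
```

```bash
python3 -m creep '[{"x":0,"y":0,"z":0.02,"rx":0,"ry":0,"rz":0},{"x":0,"y":0,"z":0.045,"rx":0,"ry":0,"rz":0},{"x":0,"y":0.02,"z":0.042,"rx":0,"ry":0,"rz":-2},{"x":-0.004,"y":0.045,"z":0,"rx":0,"ry":0,"rz":-2},{"x":-0.004,"y":0.045,"z":0,"rx":0,"ry":0,"rz":-2},{"x":-0.004,"y":0.045,"z":0,"rx":0,"ry":0,"rz":-2},{"x":-0.004,"y":0.045,"z":0,"rx":0,"ry":0,"rz":-2},{"x":-0.004,"y":0.045,"z":0,"rx":0,"ry":0,"rz":-2}]'
python3 -m creep '[{"x":-0.004,"y":0.045,"z":0,"rx":0,"ry":0,"rz":-2},{"x":-0.004,"y":0.045,"z":0,"rx":0,"ry":0,"rz":-2},{"x":-0.004,"y":0.045,"z":0,"rx":0,"ry":0,"rz":-2},{"x":-0.004,"y":0.045,"z":0,"rx":0,"ry":0,"rz":-2},{"x":-0.005,"y":0.046,"z":0,"rx":0,"ry":0,"rz":0},{"x":0,"y":0,"z":0,"rx":0,"ry":0,"rz":0},{"x":0,"y":0,"z":0,"rx":0,"ry":0,"rz":0}]'
python3 - <<'E'
from h import *
grab('scene');grab('top');print(manip.read_state()['position'])
E
python3 rel.py -.066 .095 .145
```

```text
time_s: 26.05
position: [0.518, -0.0564, 0.0817]
ee_rot: [0.26, 3.129, -0.0]
wrist_force: [1.4, 0.0, 0.1]
finger_gap: 0.0146
grip_force: 50.0
time_s: 26.92
position: [0.4971, 0.1682, 0.0813]
ee_rot: [0.474, 3.105, -0.0]
wrist_force: [-0.2, 0.0, -0.5]
finger_gap: 0.0149
grip_force: 50.0
[0.49732294 0.16729652 0.08096621]
top 71
-90 8 x -83.4613673442856 -80.04215422509974 y 1.030082056575815 11.151716539949723 ymean 6.623403638250755 z 124.00153872500697 128.4032578962064
-80 26 x -79.75934508193234 -70.23670177126996 y -1.3728159703306901 10.947104099882477 ymean 4.867424052944195 z 123.99293174424642 129.97440388570368
-70 19 x -69.76598962680733 -60.489092166652675 y 1.834128593284412 10.803214671443628 ymean 6.52853316147127 z 124.66258403711817 130.36669475638183
-60 11 x -59.95315777787181 -51.490218153891234 y 5.061968034814492 10.565952832310813 ymean 7.807706469655281 z 118.26838178484722 129.88925055033317
60 6 x 61.230371251033525 65.90148402004772 y -3.6939895952116943 0.7497633406772231 ymean -1.4453633802308563 z 120.07386958718502 122.46523360124762
scene 344
-90 6 x -8
[... 1543 characters left out ...]
4 y -6.511676736622355 4.257083323587478 ymean -0.4594617249847996 z 121.74985887721024 126.01655477368992
30 20 x 30.351933957033367 39.44776297418432 y -9.894238739382445 10.590381108551115 ymean -2.5866326177706354 z 107.69043382340892 128.1576581170104
40 65 x 40.54559664253193 49.5812314197681 y -10.074006067707753 9.97324351412826 ymean -0.6217917689193337 z 108.31681525278192 127.85633083373054
50 11 x 50.3675471896686 59.44608237495805 y -10.243876125132791 5.954671493292263 ymean -0.7306022821269259 z 117.33647902604815 125.98733644399218
60 7 x 60.17039724044054 66.19789235053929 y -1.521189265121972 3.779219816440027 ymean 0.8339785702126242 z 114.30662828025406 120.61929745076192
```

```bash
python3 -m creep '[{"x":0.003,"y":-0.0012,"z":-0.02,"rx":0,"ry":0,"rz":0.3},{"x":0.0035,"y":-0.0012,"z":-0.018,"rx":0,"ry":0,"rz":0},{"x":0,"y":0,"z":0,"rx":0,"ry":0,"rz":0},{"x":0,"y":0,"z":0,"rx":0,"ry":0,"rz":0}]'
python3 - <<'E'
from h import *
grab('scene');grab('top');print(manip.read_state()['position'])
E
python3 rel.py -.066 .068 .096
```

```text
time_s: 27.52
position: [0.5035, 0.1655, 0.0425]
ee_rot: [-0.468, -3.106, 0.0]
wrist_force: [-0.0, 0.1, -0.4]
finger_gap: 0.0146
grip_force: 50.0
[0.5038055  0.16586084 0.04297792]
top 22
-60 11 x -56.4900702633391 -50.4294379073665 y 1.7580243055268507 9.681870635436171 ymean 6.001837161851115 z 86.76339663166743 90.16088371378572
-50 10 x -49.91977306212682 -43.52470454376209 y 3.0568699884499786 9.745762665909007 ymean 6.384255582093829 z 81.2190889749207 89.95465206193558
scene 293
-90 4 x -84.19108480530437 -80.84545637414573 y -9.88063590603594 -9.26737575463206 ymean -9.651057936323186 z 70.86522843842069 77.02003054820675
-80 3 x -77.65834634780519 -72.27817218693052 y -10.727592818802242 -8.665308511669926 ymean -9.547788672837491 z 78.16545349013681 84.36181346015994
-70 7 x -68.21197232181589 -60.03746655032492 y -10.679888123880737 7.826568537251159 ymean -7.527761050527325 z 68.24647316453859 87.8429052128886
-60 12 x -58.96407237833598 -50.52182754937355 y -10.650032555051133 8.806781321412826 ymean -0.8267760654690347 z 70.67527332829127 88.7939879153286
-30 5 x -29.03
[... 912 characters left out ...]
50047700759127 y -3.5758497571204972 6.818761722712361 ymean 0.5790106574942466 z 83.06012370912674 88.89918670140906
40 33 x 41.59640166803089 49.89603611211789 y -10.585790619413157 10.141089693059053 ymean -2.244520638771897 z 71.61710621391715 89.92107433336064
50 56 x 50.07632106067961 58.32928817258277 y -9.835721045221637 9.674426028547567 ymean -0.5340601727328959 z 69.63254859570789 88.49513395204123
60 9 x 60.31498671457419 69.84823876349654 y -2.361113953685337 2.8534496630535227 ymean 0.1013396702156605 z 76.32315401955513 82.44650234032875
70 4 x 70.00094304308881 75.628663115909 y -2.17606315377987 2.554467339657307 ymean -0.541207662425578 z 77.67148008665548 82.89902759142244
```

```bash
python3 -m creep '[{"x":0,"y":-0.0006,"z":-0.012,"rx":0,"ry":0,"rz":0},{"x":0,"y":0,"z":-0.008,"rx":0,"ry":0,"rz":0},{"x":0,"y":0,"z":0,"rx":0,"ry":0,"rz":0}]' - 60
python3 -m creep '[{"x":0,"y":0,"z":-0.004,"rx":0,"ry":0,"rz":0},{"x":0,"y":0,"z":0,"rx":0,"ry":0,"rz":0}]'
python3 -m creep '[{"x":0,"y":0,"z":-0.003,"rx":0,"ry":0,"rz":0},{"x":0,"y":0,"z":0,"rx":0,"ry":0,"rz":0}]'
python3 -m creep '[{"x":0,"y":0,"z":-0.003,"rx":0,"ry":0,"rz":0},{"x":0,"y":0,"z":0,"rx":0,"ry":0,"rz":0}]'
```

```text
time_s: 28.0
position: [0.5026, 0.1653, 0.0216]
ee_rot: [-0.467, -3.105, 0.001]
wrist_force: [0.3, 0.3, -0.9]
finger_gap: 0.0142
grip_force: 60.0
time_s: 28.25
position: [0.5037, 0.1654, 0.0186]
ee_rot: [0.467, 3.106, 0.0]
wrist_force: [0.6, -0.2, -0.7]
finger_gap: 0.0146
grip_force: 60.0
time_s: 28.5
position: [0.5043, 0.1654, 0.0165]
ee_rot: [0.467, 3.105, 0.001]
wrist_force: [-0.4, -0.6, 6.0]
finger_gap: 0.0142
grip_force: 60.0
time_s: 28.75
position: [0.5047, 0.1653, 0.0138]
ee_rot: [0.466, 3.104, 0.001]
wrist_force: [-0.3, -1.1, 7.3]
finger_gap: 0.0142
grip_force: 60.0
```

Well centred, with almost no side force. I'll continue pressing.

```bash
python3 -m creep '[{"x":0,"y":0,"z":-0.004,"rx":0,"ry":0,"rz":0},{"x":0,"y":0,"z":0,"rx":0,"ry":0,"rz":0}]'
python3 -m creep '[{"x":0,"y":0,"z":-0.003,"rx":0,"ry":0,"rz":0},{"x":0,"y":0,"z":0,"rx":0,"ry":0,"rz":0}]'
python3 -m creep '[{"x":0,"y":0,"z":-0.002,"rx":0,"ry":0,"rz":0},{"x":0,"y":0,"z":0,"rx":0,"ry":0,"rz":0}]'
```

```text
time_s: 29.0
position: [0.5047, 0.1652, 0.0091]
ee_rot: [0.467, 3.104, 0.001]
wrist_force: [0.9, -1.6, 2.5]
finger_gap: 0.0147
grip_force: 60.0
time_s: 29.25
position: [0.5038, 0.1653, 0.0056]
ee_rot: [0.467, 3.106, 0.0]
wrist_force: [0.5, -0.8, 3.4]
finger_gap: 0.0144
grip_force: 60.0
time_s: 29.5
position: [0.5038, 0.1653, 0.0054]
ee_rot: [0.467, 3.105, 0.0]
wrist_force: [-2.4, -1.6, 17.2]
finger_gap: 0.0147
grip_force: 60.0
```

Home on the stop, at 0.0054 against 0.0057 predicted. Now I release, retreat to the side and check.

```bash
python3 -m creep '[{"x":0,"y":0,"z":0.001,"rx":0,"ry":0,"rz":0},{"x":0,"y":0,"z":0,"rx":0,"ry":0,"rz":0},{"x":0,"y":0,"z":0,"rx":0,"ry":0,"rz":0},{"x":0,"y":0,"z":0,"rx":0,"ry":0,"rz":0}]' 0.27 30
python3 -m creep '[{"x":0,"y":0,"z":0.02,"rx":0,"ry":0,"rz":0},{"x":0,"y":0,"z":0.04,"rx":0,"ry":0,"rz":0},{"x":0,"y":0,"z":0.04,"rx":0,"ry":0,"rz":0},{"x":0,"y":-0.03,"z":0.02,"rx":0,"ry":0,"rz":0},{"x":0,"y":-0.05,"z":0,"rx":0,"ry":0,"rz":0},{"x":0,"y":-0.05,"z":0,"rx":0,"ry":0,"rz":0},{"x":0,"y":-0.05,"z":0,"rx":0,"ry":0,"rz":0},{"x":0,"y":-0.05,"z":0,"rx":0,"ry":0,"rz":0}]'
python3 -m creep '[{"x":0,"y":-0.04,"z":0,"rx":0,"ry":0,"rz":0},{"x":0,"y":-0.03,"z":0,"rx":0,"ry":0,"rz":0},{"x":0,"y":0,"z":0,"rx":0,"ry":0,"rz":0}]'
python3 - <<'E'
from h import *
grab('scene');f=grab('top')
b=f['img'];c=np.zeros((480,800,3),np.uint8); c[:,:400]=cv2.resize(b[200:332,160:270],(400,480)); c[:,400:]=cv2.resize(load('scene')['img'][150:300,140:500],(400,167))[:1].repeat(480,0)*0
c[:300,400:]=cv2.resize(load('scene')['img'][140:290,250:450],(400,300)); c[300:,400:]=cv2.resize(b[190:325,300:600],(400,180)); cv2.imwrite('pics/d4.png',c)
E
python3 rel.py -.066 .040 .066 | cut -c1-150 | sed -E 's/([0-9]\.[0-9])[0-9]+/\1/g'
python3 - <<'E'
from h import *
np.set_printoptions(precision=3,suppress=True)
W=world(load('top'))
for n,(u,v) in dict(eye=(413,260),obj=(351,227),jar=(322,312),knob=(317,256)).items(): print(n,W[v,u])
E
```

```text
time_s: 30.0
position: [0.5031, 0.1653, 0.0041]
ee_rot: [-0.467, -3.106, 0.0]
wrist_force: [0.3, -0.6, -0.5]
finger_gap: 0.0312
grip_force: 0.0
time_s: 31.0
position: [0.5032, -0.0661, 0.1244]
ee_rot: [-0.467, -3.106, -0.0]
wrist_force: [-1.2, 0.3, 0.9]
finger_gap: 0.0317
grip_force: 0.0
time_s: 31.38
position: [0.5037, -0.1367, 0.1243]
ee_rot: [0.473, 3.105, -0.0]
wrist_force: [-0.3, 0.1, -0.4]
finger_gap: 0.032
grip_force: 0.0
top 732
-100 9 x -92.1 -90.1 y -9.4 8.7 ymean -1.1 z 43.1 52.1
-90 65 x -89.7 -80.0 y -19.3 19.5 ymean 0.2 z 41.0 55.8
-80 69 x -79.7 -70.0 y -19.7 19.8 ymean 0.8 z 41.9 57.1
-70 70 x -69.9 -60.1 y -19.8 19.6 ymean -0.1 z 40.8 57.6
-60 69 x -59.6 -50.1 y -19.9 19.8 ymean 0.5 z 40.5 56.4
-50 42 x -49.9 -40.0 y -19.3 18.0 ymean -0.5 z 41.4 55.4
-40 55 x -39.5 -30.0 y -16.7 17.0 ymean 0.7 z 47.4 58.9
-30 52 x -29.9 -20.1 y -17.0 17.2 ymean 1.3 z 41.3 57.3
-20 30 x -19.7 -10.1 y -7.6 7.8 ymean -0.6 z 41.3 52.0
-10 28 x -9.9 -0.5 y -7.5 6.7 ymean -0.5 z 42.2 51.2
0 29 x 0.0 9.7 y -7.7 7.6 ymean -0.5 z 42.2 50.9
10 29 x 10.0 19.6 y -7.8 7.7 ymean -0.4 z 43.4 52.4
2
[... 704 characters left out ...]
 40.9 58.1
-30 38 x -29.8 -20.5 y -15.9 16.6 ymean 1.0 z 41.0 55.1
-20 14 x -19.7 -10.4 y -12.2 5.3 ymean -2.3 z 41.8 52.6
-10 19 x -9.2 -0.0 y -8.3 5.7 ymean -2.4 z 41.6 51.7
0 13 x 0.5 9.5 y -6.9 6.7 ymean -1.3 z 43.1 52.1
10 14 x 10.6 19.6 y -13.2 10.5 ymean -0.3 z 46.7 52.4
20 35 x 20.1 29.9 y -17.1 16.4 ymean 1.3 z 44.2 57.0
30 39 x 30.1 39.9 y -16.5 16.1 ymean -1.1 z 40.1 57.3
40 20 x 40.4 49.5 y -10.2 8.9 ymean -1.5 z 44.2 53.2
50 43 x 50.3 58.5 y -10.2 9.8 ymean 0.1 z 40.4 52.2
60 8 x 60.6 68.8 y -3.2 2.7 ymean -0.6 z 42.5 45.1
70 3 x 70.6 73.7 y -0.6 1.2 ymean 0.5 z 40.8 43.8
eye [ 0.486 -0.125  0.49 ]
obj [ 0.56  -0.063  0.269]
jar [ 0.39  -0.013  0.059]
knob [ 0.521 -0.005  0.024]
```

View pics/d4.png

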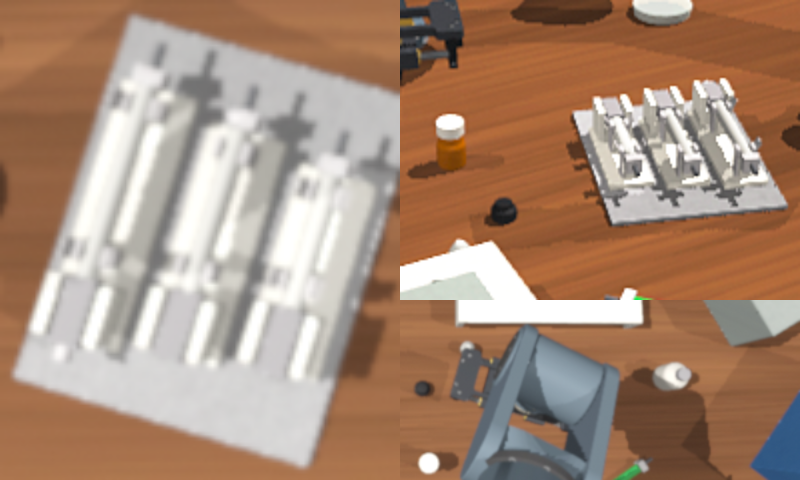

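All three blocks are filled. The short driver is at (300,260) in the left crop with its handle between the cheeks, and the barrel tops match the long driver's height. The jar and knob are unmoved. One numeric check of the eyepiece and objective, then I hand in if they're fine.

```bash
python3 - <<'E'
from h import *
np.set_printoptions(precision=3,suppress=True)
W=world(load('scene')).reshape(-1,3); ok=True
for n,p,h in(('eye',(.507,-.233),.046),('obj',(.589,-.087),.040)):
    q=W[(np.hypot(W[:,0]-p[0],W[:,1]-p[1])<.05)&(W[:,2]>h-.008)&(W[:,2]<h+.006)]
    print(n,len(q),q.mean(0) if len(q) else None); ok&=len(q)>5 and np.hypot(*(q.mean(0)[:2]-p))<.015
print(ok)
if ok: print(manip.job_done())
E
```

```text
eye 128 [ 0.513 -0.235  0.044]
obj 36 [ 0.597 -0.088  0.037]
True
the job is handed in; nothing more can be done
None
```

Both drivers are home in their own clip blocks and released, and the job is handed in at about 31.5 s; the eyepiece, objective, jar and focus knob checked out still in place, but I did not re-measure the cup or flask.

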